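# Free the stuck loupe from its locked dock and set it on the round print

### The arm

A 6-joint arm with a two-finger parallel gripper is mounted at the origin on the work surface. World frame = base frame: x ahead of the robot, y to its left, z up, the work surface at z = 0. Lengths are in mm, angles in rad, forces in N, time in s.
With the tool pointing down it reaches from about 350 to 875 mm from the base axis. Payload 4.2 kg.
Tool frame: the origin (TCP) lies at the very end of the fingers, on their centre line; the grasp point (between the pads) lies 19 mm behind it; z points along the fingers, y is the direction in which the jaws open and shut (so a half turn about z gives the same grasp; the last joint's range is limited). The gripper opens to 85 mm and grips with 20 to 120 N. Pads are 22 mm wide; open, the fingers measure 114 mm over their backs; the gripper's body (76 mm by 85 mm) begins 54 mm behind the grasp point. The pads swing forward as they close: fully open they stand 13 mm farther back than shut.
Start: joints at [0.259, 0.385, 0.008, 0, -1.194, -0.259], TCP at [624.979, 0.025, 204.712] pointing down, gripper open.
Joint ranges: [-3.14, 3.14], [-1.21, 2.06], [-1.07, 1.41], [-3.16, 2.05], [-2.99, -0.16], [-3.1, 3.1]. Speed limits (rad/s): [2.79, 2.79, 3.14, 3.14, 3.14, 3.14].

### API

Orientations are given as a unit quaternion [x, y, z, w].
In Python, from bench import arm gives the robot as it stands.
- The arm moves only by the tool apply_moves, never from a script. Its argument "plan" is one flat list of numbers, 5 for each row, row after row: the gripper's target within -1 to 1 (shut at 1, half-way at 0, fully open at -1), then the shift along the world's x, y, z in m, then the turn about the world's z in degrees. A call has 1 to 8 rows; each row is the pose to reach, as a shift and turn from the pose commanded when the call began; what a row does not reach only later rows make up. A row lasts 1/12 s, in which the tool goes at most 41.7 mm and 7.16 degrees, less where a joint would pass 70% of its speed; a pose out of reach is approached as far as the arm can. A call with a gripper value outside its range is refused whole. The fingers move at their own pace and stop on an object; the grip force is fixed at half the most. Time passes only in rows, so rows that repeat a pose let the fingers close. It gives the time, the measured TCP pose, the force and the opening at its end, in the units of the state.
- arm.read_state(): the state, without advancing time (a new reading comes with each control period).
- arm.get_image(name): name is "scene" or "side" or "wrist"; returns a dict with "color" (480x640x3 uint8, red, green, blue), "range_z" (480x640 float32, mm along the optical axis (not along the pixel's ray), 0 where there is no reading), "camera_matrix" (3x3 intrinsics, pixels), "camera_from_world" (4x4, takes a point from world to camera coordinates); the wrist camera has in their place "mount" (4x4, takes a point from camera to tool coordinates, whose origin is the TCP and whose axes are the flange's). Camera axes: x right, y down, z forward; pixel columns grow to the right and rows downward; lengths in mm; the calibration is good to about 2 mm. The wrist camera is an equidistant fisheye: a pixel r from the principal point sees the ray r / f radians off the axis. A picture is of the moment at which its call begins: read the wrist's pose just before it.
- arm.job_done(): hands the job in, once; it reports no verdict.
The state is a dict: "clock": time; "joints": joint angles; "joint_vel": joint speeds; "joint_efforts": joint torques, N m; "position": TCP position; "ee_rot": TCP orientation; "contact_force": force on the tool from outside, world axes, zero at the start; "wrist_torque": the same for the moment, N m; "gripper_width": finger opening in mm.
Only numpy, scipy, OpenCV 4.12 (cv2) and the standard library are available. Lean on these libraries where they do the work, as an engineer would, in place of code of your own. Each camera call takes 0.05 s, during which the arm holds its last target.

### The job

The loupe is stuck in its locked dock. Guide the black-knobbed lever through the zigzag gate from the slot beside the dock into the last slot at the other end, which draws the shutter aside; then push the loupe out of the dock with the pusher's rod through the hole in the dock's back, draw the rod out again and leave the pusher standing on the table clear of the dock. Finally set the loupe down gently, upright, over the middle of the round picture, disturbing nothing else.

Things in the scene. Friction and masses are not known exactly. Their poses are not given: they have to be found in the camera images.
- station: fixed machine: gate console, dock and lamp, joined by a flat casing 30 high (x 45..120, y -150..210). Lengths here and below in mm in its own frame: origin at table height, x away from the robot, y along the machine, z up. Gate console: box x -45..45, y 70..210, steel gate plate on top at z 78..86
- gate_last (a point): where the knob centre is in the last slot: station (-29, 185, 147). Its route: start slot (-29, 95, 147), along +y to (-29, 140), across in +x to (29, 140), along +y to (29, 185), back in -x to (-29, 185); square corners, z 147 on the lanes, 150 midway across. The stem, 12 thick, runs in a slot 18 wide
- lamp (a point): middle of the underside of a black strip lamp over the far half of the gate: station x 0..55, y 90..260, z 264 to 287; thin post at (95, 225). On the far lane there is no room above the knob for an upright hand: come from the robot's side tilted about 40 degrees, fingers pointing down and away, closing along y
- dock (a point): middle of the dock's pocket at table height, station (0, -100, 0). Aluminium walls x -42..44, y -146..-62, 80 high; clear roof at z 80..84 over y -146..-76; its floor is the table. The mouth faces +y, closed at y -58 by the shutter, a steel strip 26 high, until the lever is in its last slot
- dock_hole (a point): centre of the access hole on the outer face (y -146) of the dock's back wall, 8 thick; square through hole 40 x 40, x -20..20, z 12..52. One pushes through it along the station's +y
- gate_slide (a joint): lever position along the gate, m: about 0 in the start slot (up to 0.012 along the first lane at the start), 0.045 at the middle cross lane, 0.090 at the last slot (station +y). Needs about 2 N and stays where it is left
- gate_swing (a joint): lever swing across the gate, rad: 0 leaning towards the robot (near lane, start slot and last slot), 0.45 leaning away (far lane). Needs about 0.5 N at the knob and stays where it is left. Pivot 130 below the knob centre
- lever_knob (a point): centre of the lever's black ball knob, 34 in diameter, about 147 above the table
- loupe: loupe: clear square base 64 x 64 x 40 high, black round eyepiece above it, 48 in diameter, 40 to 76 above the underside; 0.1 to 0.18 kg. Origin at the centre of its underside. It starts in the dock at about (0, -100, 0) of the station, held by a spring clip over the first 60 of travel (5 to 15 N). It can be lifted out once its origin is at station y -35 or more
- pusher: push-out tool standing on the table: steel foot 60 (x) x 50 (y) x 12, upright wooden grip 24 (x) x 22 (y) from 12 to 100 above the underside, held across y near z 75; steel rod 14 in diameter along +x at height 30, ending 130 ahead of the origin. Origin at the centre of the underside; about 0.3 to 0.6 kg. The foot meets the dock's back wall with the rod 100 deep, the loupe then at station y -14
- pusher_tip (a point): free end of the pusher's rod, on its axis
- mount_round: white mount board 86 x 110 x 4 thick, fixed on the table, with a round dark picture 72 across in its middle; origin under its centre. The loupe belongs here
- mount_oblong: the same board with an oblong dark picture 56 x 84; origin under its centre. It may change places with the other
- weight: bystander: turned brass paperweight, 60 across, 50 high; origin under its centre (mm); leave alone
- penpot: bystander: white pot of pencils, 72 across, about 160 high; origin under its centre (mm); leave alone
- jar: bystander: amber glass jar, 64 across, 85 high; origin under its centre (mm); leave alone
- ruler: bystander: flat steel rule, 250 x 30 x 4; origin under its centre, long axis y (mm); leave alone
- brush: bystander: dusting brush lying down, 200 long (mm); leave alone
- clamp: bystander: small steel stand with a black post, 100 x 50 x 48; origin under its centre (mm); leave alone
Things that resemble listed ones, but are neither listed nor needed, are in the scene too. Leave any purple look-alike of the loupe alone.

How it is judged (in metres and radians):
On the way, in this order (a step that is already met when the one before it is completed fails the run):
1. the lever rests in the last slot of the gate (value of joint gate_slide above 0.081 m and value of joint gate_swing below 0.13 rad), for 0.2 s.
2. the pusher's rod pushes the loupe towards the mouth of the dock (contact force between pusher and loupe above 0.3 N and y of loupe in the frame of station above -0.088 m), for 0.05 s.
3. the loupe stands upright, out from under the dock's roof (y of loupe in the frame of station above -0.042 m and angle between loupe's own z axis and vertical below 0.15 rad), for 0.2 s.
At the end, for the whole second after the job is handed in: Lever at rest in the last slot (gate_slide over 0.081 m, gate_swing under 0.13 rad); loupe at rest, upright within 0.1 rad, flat on the round picture's board, centres within 20 mm; pusher upright at rest on the table, its rod wholly out of the dock (all of step 1 and horizontal distance between loupe and mount_round below 0.02 m and height (world z) of loupe between 0.001 and 0.008 m and angle between each of loupe, pusher's own z axis and vertical below 0.1 rad and linear speed of each of loupe, pusher below 0.02 m/s and height (world z) of pusher below 0.006 m and (y of pusher_tip in the frame of station below -0.146 m or x of pusher_tip in the frame of station below -0.045 m or x of pusher_tip in the frame of station above 0.047 m)); the robot touches nothing.
It fails at once if a bystander is moved by more than 30 mm (distance of any of weight, penpot, jar, ruler, brush, clamp from where it was at the start of the episode above 0.03 m).
It fails at once if the loupe tips over by more than 30 degrees (angle between loupe's own z axis and vertical above 0.52 rad).
It fails at once if the loupe is dropped on the board (over 0.45 m/s within 8 mm of it) instead of set down gently (height (world z) of loupe below 0.012 m and horizontal distance between loupe and mount_round below 0.07 m and linear speed of loupe above 0.45 m/s).
It also fails if it takes over 67 s, if anything falls off the work surface, if the arm or the gripper's body presses on something with over 40 N, if the wrist force passes 120 N, or if a joint passes its speed limit or range.

## Working session

There is one attempt and no reset: what is moved stays moved. The work goes in short steps, Python scripts to look and compute and a tool call to move; the robot and the scene stay as the last step left them, time stands still between calls to the robot, and variables do not carry over. Pictures are saved under pics/ and viewed, and the job is handed in when it is done.

Besides the shell and the picture viewer there is one more tool, called after "Call:" as a command line: name --argument value ..., lists and objects as JSON in quotes. apply_moves: Moves the arm, as the interface text tells. Its arguments: {"type":"object","properties":{"plan":{"type":"array","items":{"type":"number"}}},"required":["plan"]}

```bash
ls; mkdir -p pics; python3 - <<'E'
from bench import arm
import cv2,numpy as np
print([a for a in dir(arm) if a[0]!='_'])
np.set_printoptions(suppress=True,precision=3)
print(arm.read_state())
for n in("scene","side","wrist"):
    d=arm.get_image(n); cv2.imwrite(f"pics/{n}0.png",d["color"][:,:,::-1]); np.savez(f"{n}0.npz",**d)
    print(n,d["camera_matrix"].tolist())
    if n!="wrist":
        T=d["camera_from_world"]; print(-T[:3,:3].T@T[:3,3],T[:3,:3])
    else: print(d["mount"])
E
```

```text
pics
['IKError', 'get_image', 'job_done', 'read_state']
{'clock': 0.0, 'joints': array([ 0.259,  0.386,  0.007, -0.   , -1.194, -0.259]), 'joint_vel': array([-0.   ,  0.   , -0.   ,  0.   , -0.001,  0.   ]), 'joint_efforts': array([ -0.001, -39.229,  18.84 ,   4.186,  -0.005,   0.   ]), 'position': array([624.345,   0.016, 203.585]), 'ee_rot': array([-0.707,  0.707,  0.001, -0.001]), 'contact_force': array([ 0.188, -0.95 , -0.235]), 'wrist_torque': array([ 0.006,  0.018, -0.023]), 'gripper_width': 85.00318993225737}
scene [[619.0908616494822, 0.0, 316.99979147134536], [0.0, 619.0908616494822, 242.88825174638941], [0.0, 0.0, 1.0]]
[1210.318  611.454 1550.349] [[-0.653  0.758 -0.   ]
 [ 0.627  0.54  -0.562]
 [-0.426 -0.367 -0.827]]
side [[480.4056247895797, 0.0, 321.8456393098548], [0.0, 480.4056247895797, 241.8186581965111], [0.0, 0.0, 1.0]]
[-50.508 703.523 788.377] [[-0.804 -0.595 -0.008]
 [-0.333  0.462 -0.822]
 [ 0.493 -0.658 -0.569]]
wrist [[371.64829954431775, 0.0, 323.8966433151777], [0.0, 371.64829954431775, 242.00439334085507], [0.0, 0.0, 1.0]]
[[   0.001   -0.946   -0.324   83.389]
 [   1.       0.001    0.001   -0.161]
 [  -0.001   -0.324    0.946 -168.372]
 [   0.       0.       0.       1.   ]]
```

View pics/scene0.png

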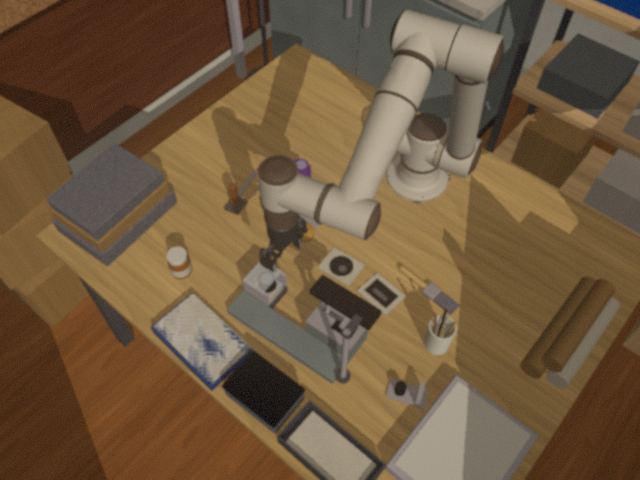

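View pics/side0.png

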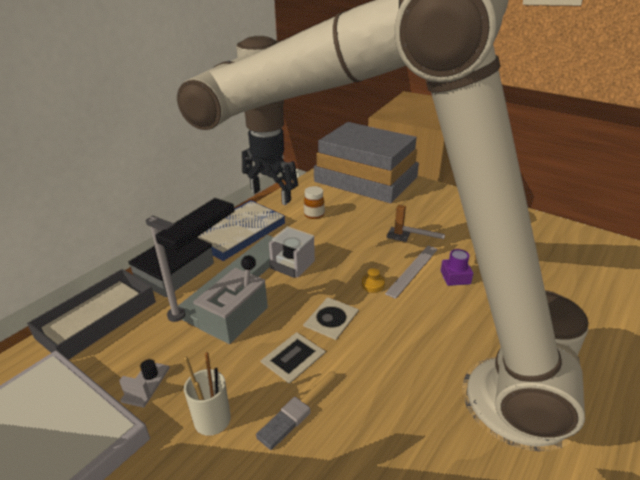

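View pics/wrist0.png

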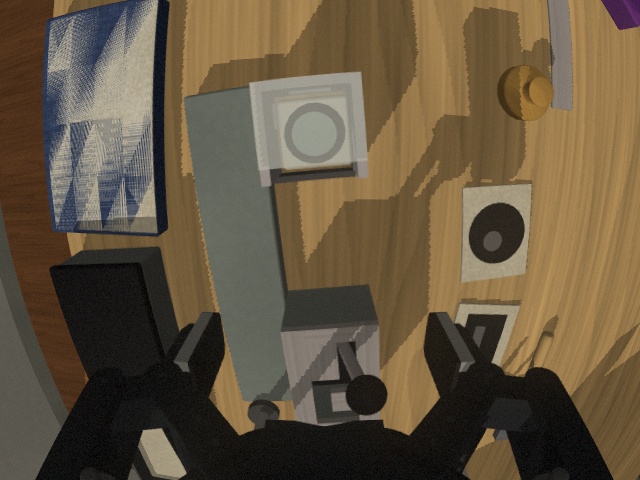

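```bash
cat > h.py <<'E'
import numpy as np,cv2
from scipy.spatial.transform import Rotation as R
def ray(n,u,v,d,st=None):
    K=d["camera_matrix"]
    if n!="wrist":
        T=d["camera_from_world"];c=-T[:3,:3].T@T[:3,3]
        r=T[:3,:3].T@np.array([(u-K[0,2])/K[0,0],(v-K[1,2])/K[1,1],1.])
        return c,r
    a=np.array([(u-K[0,2])/K[0,0],(v-K[1,2])/K[1,1]]);t=np.linalg.norm(a)
    r=np.r_[a/t*np.sin(t),np.cos(t)]
    W=np.eye(4);W[:3,:3]=R.from_quat(st["ee_rot"]).as_matrix();W[:3,3]=st["position"]
    M=W@d["mount"];return M[:3,3],M[:3,:3]@r
def pt(n,u,v,z,d,st=None):
    c,r=ray(n,u,v,d,st);return (c+r*(z-c[2])/r[2])
def proj(n,p,d,st=None):
    p=np.r_[p,1.];K=d["camera_matrix"]
    if n!="wrist": q=d["camera_from_world"]@p;return K[:2,:2]@(q[:2]/q[2])+K[:2,2]
    W=np.eye(4);W[:3,:3]=R.from_quat(st["ee_rot"]).as_matrix();W[:3,3]=st["position"]
    q=np.linalg.inv(W@d["mount"])@p;t=np.arctan2(np.hypot(q[0],q[1]),q[2])
    return K[:2,2]+K[0,0]*t*q[:2]/np.hypot(q[0],q[1])
E
python3 - <<'E'
import cv2
a=cv2.imread("pics/scene0.png"); cv2.imwrite("pics/s_c1.png",cv2.resize(a[245:385,215:405],None,fx=4,fy=4,interpolation=2))
cv2.imwrite("pics/s_c2.png",cv2.resize(a[140:240,200:340],None,fx=5,fy=5,interpolation=2))
a=cv2.imread("pics/side0.png"); cv2.imwrite("pics/d_c1.png",cv2.resize(a[195:345,170:330],None,fx=4,fy=4,interpolation=2))
cv2.imwrite("pics/d_c2.png",cv2.resize(a[190:310,350:480],None,fx=5,fy=5,interpolation=2))
E
```

```text
(no output)
```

View pics/s_c1.png

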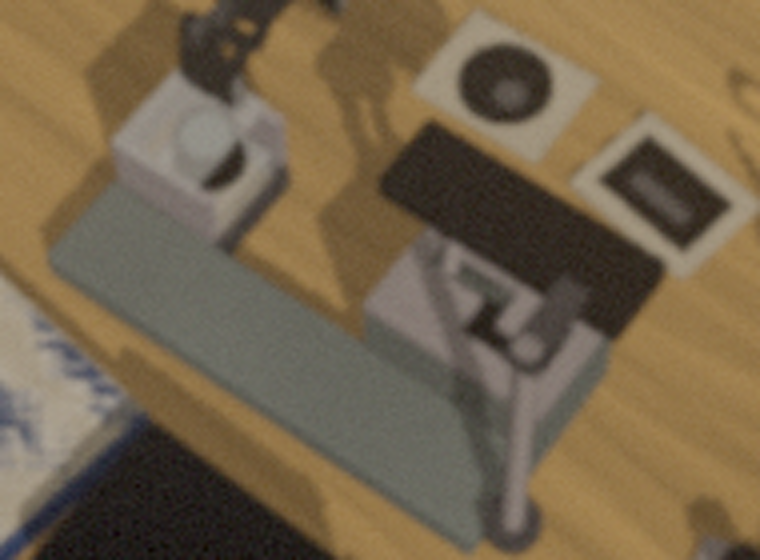

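View pics/s_c2.png

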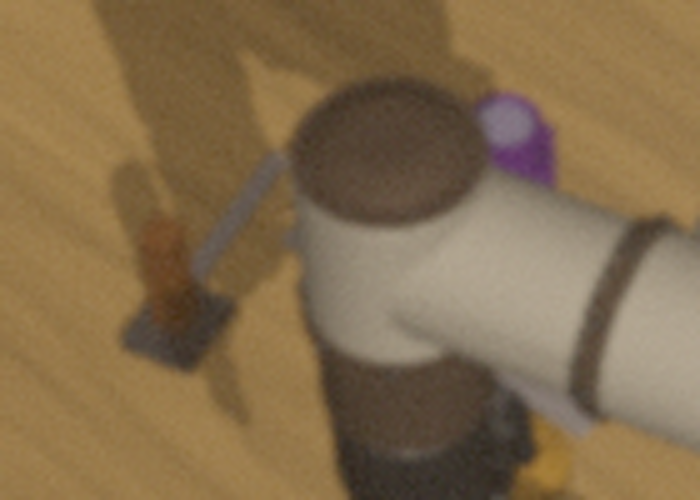

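View pics/d_c1.png

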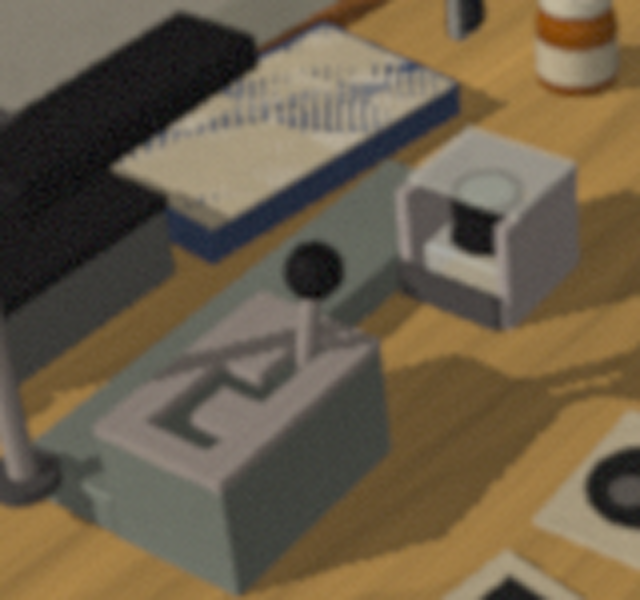

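View pics/d_c2.png

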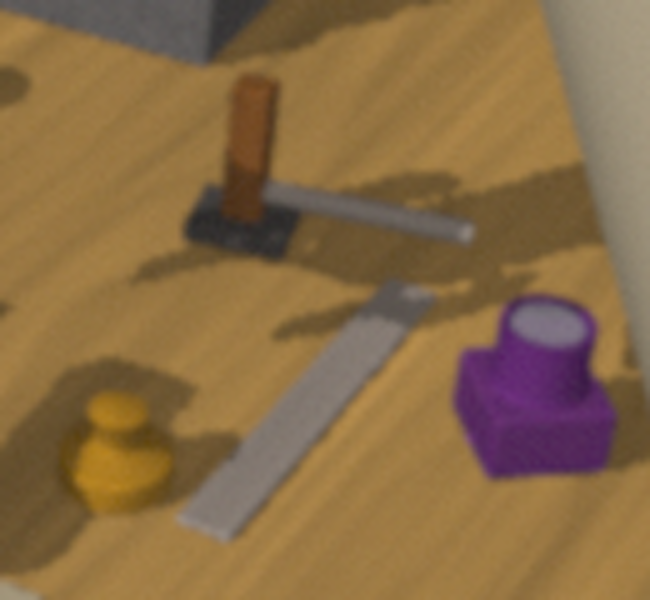

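```bash
cat >> h.py <<'E'
def load(n):
    d=dict(np.load(f"{n}.npz"));return d
E
python3 - <<'E'
from h import *
from bench import arm
np.set_printoptions(suppress=True,precision=1)
st=arm.read_state()
D={n:load(n+"0") for n in("scene","side","wrist")}
side=lambda u,v,z:pt("side",170+u/4,195+v/4,z,D["side"])
sc=lambda u,v,z:pt("scene",215+u/4,245+v/4,z,D["scene"])
wr=lambda u,v,z:pt("wrist",u,v,z,D["wrist"],st)
src=[];dst=[]
def add(s,p,l): src.append(s);dst.append(p[:2]);print(l,s,p)
add((-45,70),side(378,344,86),"side");add((-45,210),side(221,488,86),"side");add((45,210),side(95,430,86),"side");add((45,70),side(262,292,86),"side")
add((44,-146),wr(249,82,84),"wr");add((-42,-146),wr(361,71,84),"wr");
add((120,-150),sc(50,258,30),"sc");add((120,210),sc(470,552,30),"sc")
add((45,70),sc(365,303,86),"sc")
add((-45,70),wr(370,287,86),"wr?");add((45,70),wr(287,290,86),"wr?")
src=np.array(src,float);dst=np.array(dst)
ms,md=src.mean(0),dst.mean(0);U,S,V=np.linalg.svd((src-ms).T@(dst-md));Rr=V.T@U.T
print(Rr,np.degrees(np.arctan2(Rr[1,0],Rr[0,0])));t=md-Rr@ms;print("t",t);print(dst-(src@Rr.T+t))
# knob
print("knob side",side(313,270,147),"wrist",wr(367,395,147))
d2=lambda u,v,z:pt("side",350+u/5,190+v/5,z,D["side"])
s2=lambda u,v,z:pt("scene",200+u/5,140+v/5,z,D["scene"])
print("push tip",d2(470,232,30),"rod start",d2(268,190,30)); print("scene rod",s2(282,155,30),s2(195,275,30))
print("grip top side",d2(254,80,100),"scene",s2(163,225,100))
for c in [(187,232),(278,255),(300,215),(210,188)]: print("foot",d2(*c,12))
for c in [(125,332),(188,362),(240,308)]: print("footS",s2(*c,12))
for n,c in (("m1",(497,231)),("m2",(487,340))): print(n,wr(*c,4))
E
```

```text
side (-45, 70) [570.4  96.5  86. ]
side (-45, 210) [557.1 233.6  86. ]
side (45, 210) [645.8 242.   86. ]
side (45, 70) [659.4 100.8  86. ]
wr (44, -146) [ 681.5 -114.1   84. ]
wr (-42, -146) [ 596.1 -121.7   84. ]
sc (120, -150) [ 757.7 -105.3   30. ]
sc (120, 210) [731.6 251.7  30. ]
sc (45, 70) [662.5 102.2  86. ]
wr? (-45, 70) [584.4  55.4  86. ]
wr? (45, 70) [655.7  58.2  86. ]
[[ 1.  -0.1]
 [ 0.1  1. ]] 5.938509154446047
t [624.8  21.3]
[[ -2.4  10.2]
 [ -1.2   8. ]
 [ -2.    7.2]
 [ -2.9   5.2]
 [ -2.1   5.2]
 [ -2.    6.5]
 [ -2.   10.2]
 [  9.1   9.1]
 [  0.2   6.6]
 [ 11.7 -30.9]
 [ -6.6 -37.4]]
knob side [589.  122.4 147. ] wrist [589.5 123.6 147. ]
push tip [ 343.8 -394.8   30. ] rod start [ 456.5 -366.9   30. ]
scene rod [ 342.3 -394.    30. ] [ 449.2 -366.8   30. ]
grip top side [ 470.6 -363.9  100. ] scene [ 469.4 -363.7  100. ]
foot [ 484.9 -325.9   12. ]
foot [ 431.3 -335.8   12. ]
foot [ 440.6 -379.6   12. ]
foot [ 497.3 -374.2   12. ]
footS [ 501.2 -379.4   12. ]
footS [ 492.1 -332.9   12. ]
footS [ 440.6 -338.1   12. ]
m1 [430.   29.5   4. ]
m2 [415.2 174.9   4. ]
```

```bash
cat >> h.py <<'E'
def fit(src,dst):
    src=np.array(src,float);dst=np.array(dst)[:,:2]
    ms,md=src.mean(0),dst.mean(0);U,S,V=np.linalg.svd((src-ms).T@(dst-md));Rr=V.T@U.T;t=md-Rr@ms
    return Rr,t,dst-(src@Rr.T+t)
E
python3 - <<'E'
from h import *
np.set_printoptions(suppress=True,precision=2)
src=[(-45,70),(-45,210),(45,210),(45,70),(44,-146),(-42,-146),(120,-150),(45,70)]
dst=[(570.4,96.5),(557.1,233.6),(645.8,242),(659.4,100.8),(681.5,-114.1),(596.1,-121.7),(757.7,-105.3),(662.5,102.2)]
Rr,t,e=fit(src,dst);print(np.degrees(np.arctan2(Rr[1,0],Rr[0,0])),t);print(e)
for p in [(-29,95),(0,-100),(0,-14),(-29,185),(0,-176),(29,185)]: print(p,Rr@p+t)
for k in [(589.2,123)]: print("knob st",Rr.T@(np.array(k)-t))
E
python3 - <<'E'
import cv2
a=cv2.imread("pics/side0.png"); cv2.imwrite("pics/d_c3.png",cv2.resize(a[280:400,240:370],None,fx=5,fy=5,interpolation=2))
E
```

```text
5.862584720421553 [622.95  28.74]
[[-0.63  2.72]
 [ 0.37  0.55]
 [-0.46 -0.24]
 [-1.16 -2.17]
 [-0.13 -2.1 ]
 [ 0.02 -0.91]
 [ 0.06  2.92]
 [ 1.94 -0.77]]
(-29, 95) [584.4  120.28]
(0, -100) [633.16 -70.74]
(0, -14) [624.38  14.81]
(-29, 185) [575.2  209.81]
(0, -176) [ 640.92 -146.34]
(29, 185) [632.9  215.74]
knob st [-23.94  97.21]
```

View pics/d_c3.png

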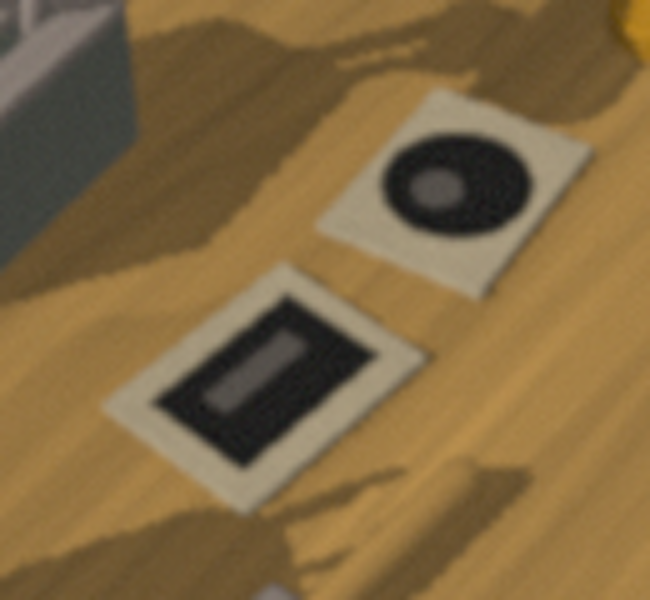

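Call:
apply_moves --plan '[-1, -0.011, -0.025, 0, 7, -1, -0.022, -0.05, 0, 14, -1, -0.033, -0.075, 0, 21, -1, -0.044, -0.1, 0, 28, -1, -0.055, -0.125, 0, 35, -1, -0.066, -0.15, 0, 42, -1, -0.077, -0.175, 0, 49, -1, -0.088, -0.2, 0, 56]'

```text
clock: 0.82
position: [536.1, -201.0, 204.4]
ee_rot: [0.957, -0.289, -0.0, -0.0]
contact_force: [0.8, -0.7, -0.2]
gripper_width: 85.6
```

Call:
apply_moves --plan '[-1, -0.008, -0.024, 0, 7, -1, -0.017, -0.048, 0, 14, -1, -0.025, -0.072, 0, 21, -1, -0.033, -0.096, 0, 28, -1, -0.042, -0.12, 0, 35, -1, -0.05, -0.144, 0, 42, -1, -0.067, -0.164, 0, 47.5, -1, -0.067, -0.164, 0, 47.5]'

```text
clock: 1.48
position: [467.4, -366.5, 204.1]
ee_rot: [0.993, 0.117, -0.001, -0.0]
contact_force: [0.3, 0.3, -0.1]
gripper_width: 85.3
```

```bash
python3 - <<'E'
from bench import arm
from h import *
np.set_printoptions(suppress=True,precision=3)
st=arm.read_state();print(st["position"],st["ee_rot"],st["joints"],st["clock"])
d=arm.get_image("wrist"); cv2.imwrite("pics/w1.png",d["color"][:,:,::-1]); np.savez("w1.npz",**d)
for n,c in (("tip",(343,-394.5,30)),("top",(470,-364,100)),("foot",(470,-364,0))): print(n,proj("wrist",c,d,st))
D=load("side0")
for c in[(437,88),(593,150),(480,300),(317,228),(458,186),(455,195)]: print(pt("side",240+c[0]/5,280+c[1]/5,4,D))
E
```

```text
[ 467.422 -366.507  204.078] [ 0.993  0.117 -0.001 -0.   ] [-0.392  0.333 -0.071  0.    -1.168  2.197] 1.4833
tip [322.318 324.039]
top [321.582 225.66 ]
foot [322.261 197.859]
[474.408 -17.319   4.   ]
[388.327 -24.992   4.   ]
[376.102  85.739   4.   ]
[462.242  93.087   4.   ]
[425.997  32.679   4.   ]
[423.639  38.379   4.   ]
```

View pics/w1.png

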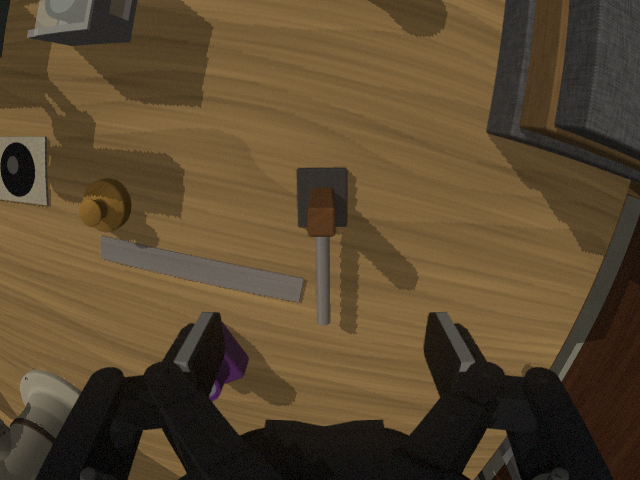

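Call:
apply_moves --plan '[-1, 0.002, 0, -0.04, 0, -1, 0.002, 0, -0.08, 0, -1, 0.002, 0, -0.12, 0, -1, 0.002, 0, -0.148, 0, -1, 0.002, 0, -0.148, 0, 1, 0.002, 0, -0.148, 0, 1, 0.002, 0, -0.148, 0, 1, 0.002, 0, -0.148, 0]'

```text
clock: 2.2
position: [474.1, -364.7, 59.5]
ee_rot: [0.993, 0.118, 0.002, 0.002]
contact_force: [0.6, 0.1, 0.3]
gripper_width: 51.5
```

Call:
apply_moves --plan '[1, 0, 0, 0, 0, 1, 0, 0, 0, 0, 1, 0, 0, 0, 0]'

```text
clock: 2.45
position: [472.9, -364.2, 58.6]
ee_rot: [0.993, 0.118, 0.001, 0.001]
contact_force: [0.4, 2.3, 6.3]
gripper_width: 20.4
```

```bash
cat >> h.py <<'E'
TH=np.radians(5.86);RS=np.array([[np.cos(TH),-np.sin(TH)],[np.sin(TH),np.cos(TH)]]);TS=np.array([622.95,28.74])
S2W=lambda x,y:RS@np.array([x,y])+TS
W2S=lambda p:RS.T@(np.array(p[:2])-TS)
E
python3 - <<'E'
from h import *
np.set_printoptions(suppress=True,precision=1)
for p in [(-26,-70),(-26,10)]: print(p,S2W(*p),S2W(*p)-[472,-364])
E
```

```text
(-26, -70) [604.2 -43.5] [132.2 320.5]
(-26, 10) [596.1  36. ] [124.1 400. ]
```

Call:
apply_moves --plan '[1, 0, 0, 0.03, 0, 1, 0, 0, 0.06, 0, 1, 0, 0, 0.09, 0, 1, 0, 0.01, 0.115, -7, 1, 0.01, 0.03, 0.115, -14, 1, 0.02, 0.05, 0.115, -21, 1, 0.03, 0.07, 0.115, -28, 1, 0.04, 0.09, 0.115, -35]'

```text
clock: 3.12
position: [511.1, -272.6, 170.8]
ee_rot: [0.982, -0.19, -0.001, -0.001]
contact_force: [1.0, -0.3, -4.1]
gripper_width: 20.7
```

Call:
apply_moves --plan '[1, 0.01, 0.024, 0, -7, 1, 0.02, 0.048, 0, -14, 1, 0.03, 0.072, 0, -21, 1, 0.042, 0.096, 0, -28, 1, 0.054, 0.12, 0, -35, 1, 0.066, 0.144, 0, -42, 1, 0.078, 0.168, 0, -49, 1, 0.09, 0.19, 0, -56]'

```text
clock: 3.78
position: [601.1, -82.3, 170.5]
ee_rot: [0.778, -0.628, -0.001, 0.001]
contact_force: [0.4, -0.7, -4.5]
gripper_width: 20.5
```

Call:
apply_moves --plan '[1, 0.003, 0.01, 0, -6.7, 1, 0.003, 0.01, 0, -6.7, 1, 0.003, 0.01, 0, -6.7]'

```text
clock: 4.03
position: [603.9, -73.4, 170.5]
ee_rot: [0.743, -0.669, -0.001, 0.001]
contact_force: [0.4, -0.5, -4.6]
gripper_width: 20.8
```

```bash
python3 - <<'E'
from bench import arm
from h import *
np.set_printoptions(suppress=True,precision=3)
st=arm.read_state();print(st["position"],st["ee_rot"],st["joints"],st["clock"],W2S(st["position"]))
for n in("wrist","side","scene"):
    d=arm.get_image(n); np.savez(n+"2.npz",**d); cv2.imwrite(f"pics/{n}2.png",d["color"][:,:,::-1])
a=cv2.imread("pics/side2.png"); cv2.imwrite("pics/side2c.png",cv2.resize(a[170:320,190:340],None,fx=4,fy=4,interpolation=2))
a=cv2.imread("pics/scene2.png"); cv2.imwrite("pics/scene2c.png",cv2.resize(a[225:375,235:395],None,fx=4,fy=4,interpolation=2))
E
```

```text
[603.926 -73.353 170.452] [ 0.743 -0.669 -0.001  0.001] [ 0.145  0.383 -0.083 -0.001 -1.108 -0.04 ] 4.0333 [-29.348 -99.618]
```

View pics/wrist2.png

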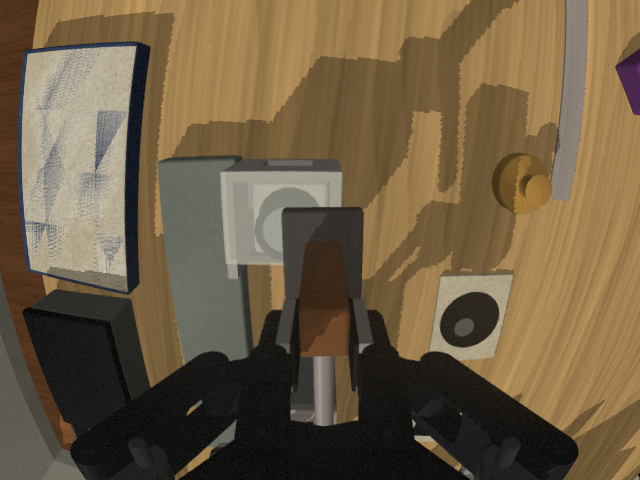

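View pics/side2c.png

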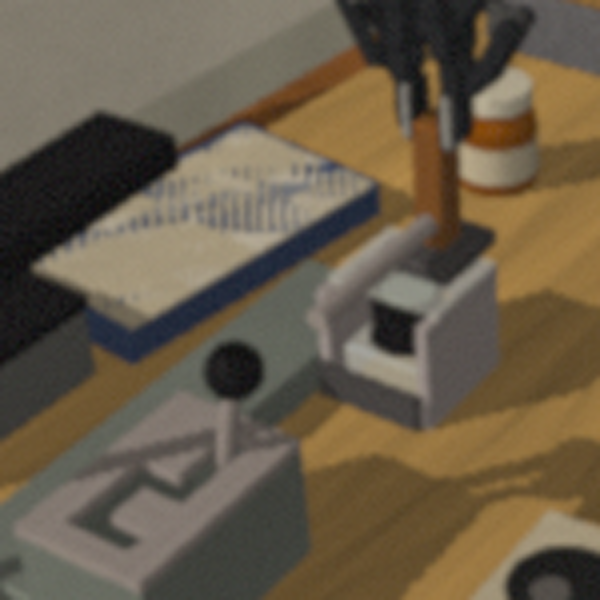

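View pics/scene2c.png

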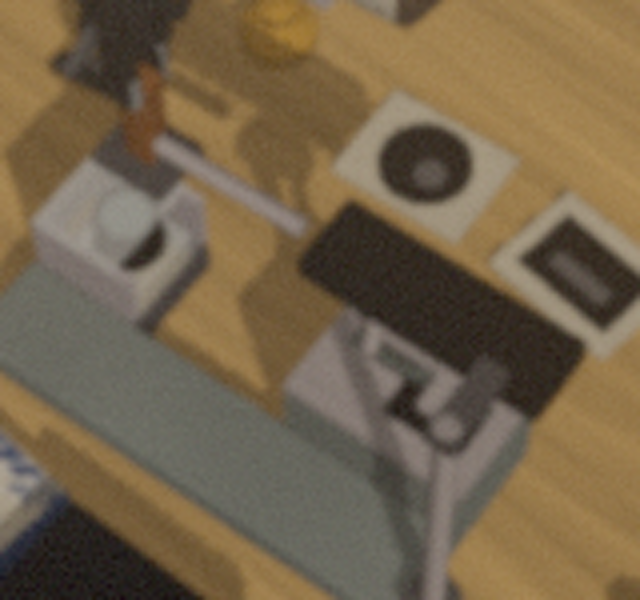

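```bash
cat >> h.py <<'E'
def tri(*rs):
    A=np.zeros((3,3));b=np.zeros(3)
    for c,r in rs:
        r=r/np.linalg.norm(r);P=np.eye(3)-np.outer(r,r);A+=P;b+=P@c
    return np.linalg.solve(A,b)
E
python3 - <<'E'
from h import *
np.set_printoptions(suppress=True,precision=1)
a=load("scene2");b=load("side2")
p=tri(ray("scene",235+303/4,225+227/4,a),ray("side",190+320/4,170+316/4,b));print(p,W2S(p))
print(pt("scene",235+303/4,225+227/4,145,a),"side",pt("side",190+320/4,170+316/4,145,b))
k=pt("side",190+234/4,170+369/4,147,b);print("knob",k,W2S(k))
E=S2W(-29,32);print("tip expected",E)
print(proj("side",np.r_[E,145],b)-[190,170],proj("scene",np.r_[E,145],a)-[235,225])
E
```

```text
[588.6  53.3 142.3] [-31.6  27.9]
[590.9  56.2 145. ] side [586.2  53.6 145. ]
knob [589.2 121.4 147. ] [-24.1  95.6]
tip expected [590.8  57.6]
[77.3 79.1] [76.2 57. ]
```

Call:
apply_moves --plan '[1, 0.003, 0.02, 0, 0, 1, 0.001, 0.04, 0, 0, 1, 0, 0.05, 0, 0, 1, -0.002, 0.06, 0, 0, 1, -0.003, 0.07, 0, 0, 1, -0.0045, 0.08, 0, 0, 1, -0.005, 0.088, 0, 0, 1, -0.005, 0.088, 0, 0]'

```text
clock: 4.85
position: [599.8, 15.5, 171.6]
ee_rot: [0.742, -0.67, -0.0, -0.0]
contact_force: [-0.3, -0.5, -4.6]
gripper_width: 20.3
```

```bash
cat > look.py <<'E'
import sys
from bench import arm
from h import *
np.set_printoptions(suppress=True,precision=3)
t=sys.argv[1]
st=arm.read_state();print(st["clock"],st["position"],"st",W2S(st["position"]),st["contact_force"])
for n in sys.argv[2:]:
    d=arm.get_image(n); np.savez(n+t+".npz",**d); cv2.imwrite(f"pics/{n}{t}.png",d["color"][:,:,::-1])
    if n=="side":
        a=d["color"][170:320,190:340,::-1]; cv2.imwrite(f"pics/side{t}c.png",cv2.resize(a,None,fx=4,fy=4,interpolation=2))
        hsv=d["color"].max(2)
        # knob: black blob round in console area
        m=(hsv<45).astype(np.uint8)
E
python3 look.py 3 side
```

```text
4.85 [599.77   15.474 171.615] st [-24.414 -10.83 ] [-0.333 -0.453 -4.578]
```

View pics/side3c.png

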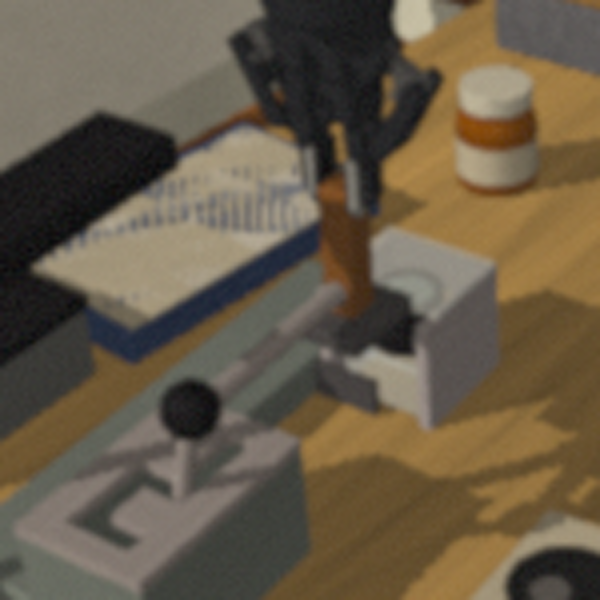

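```bash
cat > knob.py <<'E'
import sys
from h import *
np.set_printoptions(suppress=True,precision=1)
b=load("side"+sys.argv[1])
k=pt("side",190+float(sys.argv[2])/4,170+float(sys.argv[3])/4,147,b);print("knob",k,W2S(k))
E
python3 knob.py 3 190 408
```

```text
knob [584.2 160.7 147. ] [-25.  135.2]
```

Call:
apply_moves --plan '[1, -0.0005, 0.003, 0, 0, 1, -0.0005, 0.005, 0, 0, 1, 0.002, -0.02, 0, 0, 1, -0.013, -0.022, 0, 0, 1, -0.026, -0.023, 0, 0, 1, -0.026, -0.023, 0, 0, 1, -0.029, 0.005, 0, 0, 1, -0.031, 0.028, 0, 0]'

```text
clock: 5.57
position: [569.2, 42.2, 171.9]
ee_rot: [0.741, -0.671, 0.0, -0.001]
contact_force: [0.5, -0.3, -4.0]
gripper_width: 21.0
```

```bash
python3 look.py 4 side
```

```text
5.5667 [569.24   42.236 171.909] st [-52.052  18.91 ] [ 0.518 -0.276 -4.032]
```

View pics/side4c.png

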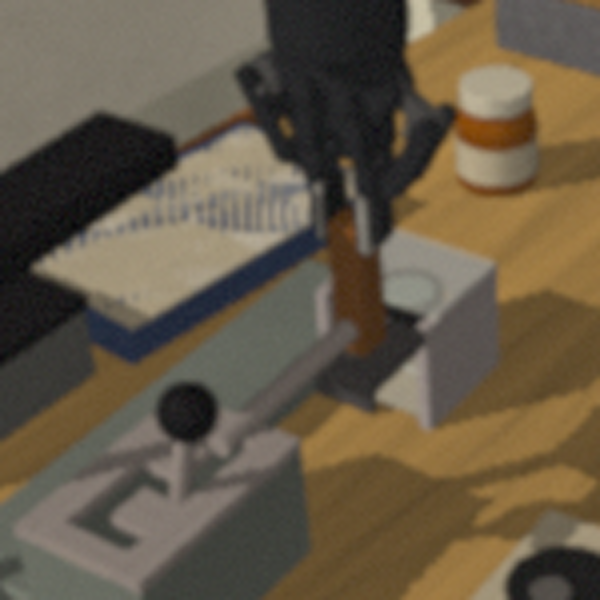

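```bash
python3 knob.py 4 187 411; python3 knob.py 4 224 446;python3 - <<'E'
from h import *
b=load("side4")
for z in(120,135,145):
  for p in[(-52,150),(-52,146)]: print(z,p,(proj("side",np.r_[S2W(*p),z],b)-[190,170])*4)
E
```

```text
knob [583.7 163.5 147. ] [-25.3 138.1]
knob [546.9 173.3 147. ] [-60.9 151.6]
120 (-52, 150) [217.5572471  478.14091543]
120 (-52, 146) [222.20258965 473.9428636 ]
135 (-52, 150) [214.72464946 456.51442462]
135 (-52, 146) [219.41658017 452.34091448]
145 (-52, 150) [212.80975406 441.89446333]
145 (-52, 146) [217.53325156 437.7381038 ]
```

Call:
apply_moves --plan '[1, 0.008, 0.003, 0, 0, 1, 0.016, 0.0035, 0, 0, 1, 0.024, 0.004, 0, 0, 1, 0.032, 0.005, 0, 0, 1, 0.04, 0.006, 0, 0, 1, 0.048, 0.007, 0, 0, 1, 0.056, 0.008, 0, 0, 1, 0.056, 0.008, 0, 0]'

```text
clock: 6.28
position: [627.1, 50.0, 171.3]
ee_rot: [0.742, -0.671, 0.001, -0.001]
contact_force: [0.7, -0.5, -5.2]
gripper_width: 20.3
```

```bash
python3 look.py 5 side
```

```text
6.2833 [627.1    50.017 171.32 ] st [ 6.301 20.742] [ 0.695 -0.485 -5.238]
```

View pics/side5c.png

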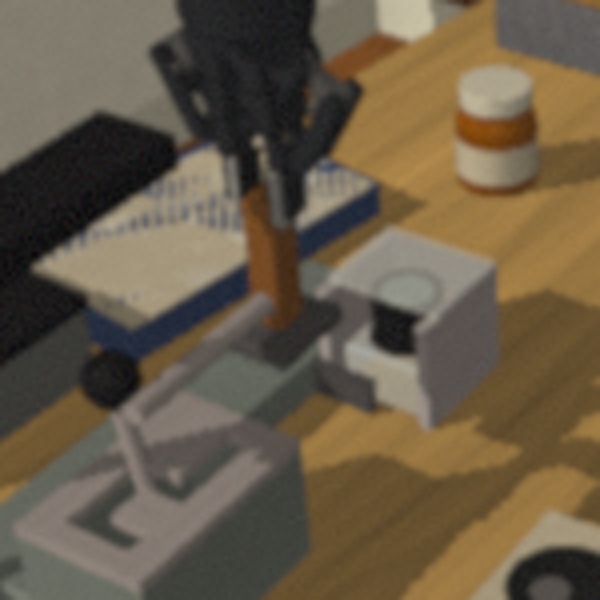

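```bash
python3 knob.py 5 110 378; python3 - <<'E'
from h import *
print(S2W(29,140))
E
```

```text
knob [638.9 167.5 147. ] [ 30.1 136.4]
[637.50472483 170.96925151]
```

Call:
apply_moves --plan '[1, 0.002, -0.02, 0, 0, 1, 0.004, -0.04, 0, 0, 1, 0.016, -0.0385, 0, 0, 1, 0.028, -0.0375, 0, 0, 1, 0.028, -0.0375, 0, 0, 1, 0.027, -0.0295, 0, 0, 1, 0.026, -0.0195, 0, 0, 1, 0.025, -0.0095, 0, 0]'

```text
clock: 7.0
position: [649.4, 40.9, 172.0]
ee_rot: [0.742, -0.67, 0.0, 0.0]
contact_force: [0.8, -1.9, -5.2]
gripper_width: 20.5
```

Call:
apply_moves --plan '[1, -0.001, 0.008, 0, 0, 1, -0.0015, 0.016, 0, 0, 1, -0.0025, 0.023, 0, 0, 1, -0.003, 0.028, 0, 0, 1, -0.003, 0.028, 0, 0]'

```text
clock: 7.42
position: [646.7, 70.1, 171.6]
ee_rot: [0.742, -0.67, -0.0, -0.0]
contact_force: [0.7, 0.2, -4.9]
gripper_width: 20.2
```

```bash
python3 look.py 6 side
```

```text
7.4167 [646.694  70.094 171.639] st [27.842 38.714] [ 0.719  0.161 -4.911]
```

View pics/side6c.png

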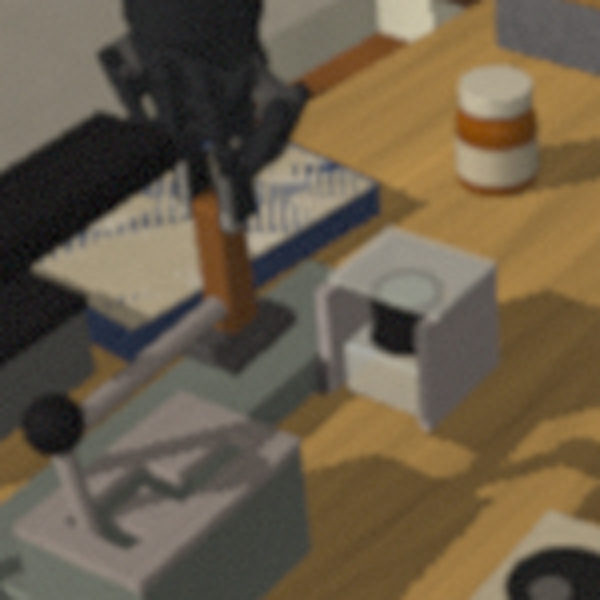

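```bash
python3 knob.py 6 54 424
```

```text
knob [633.3 213.2 147. ] [ 29.2 182.5]
```

```bash
python3 - <<'E'
from h import *
np.set_printoptions(suppress=True,precision=1)
d=load("scene0")
for c in[(430,122),(380,185),(662,268),(612,340)]:
    p=pt("scene",215+c[0]/4,245+c[1]/4,287,d);print(W2S(p))
d=load("scene2")
for c in[(352,203),(300,265),(583,350)]:
    p=pt("scene",235+c[0]/4,225+c[1]/4,287,d);print(W2S(p))
E
```

```text
[ 8.8 93. ]
[61.  93.5]
[ 13.2 257.7]
[ 68.2 258.5]
[ 8.7 94.4]
[61.  93.5]
[ 14.  258.8]
```

Call:
apply_moves --plan '[1, 0, 0.002, 0, 0, 1, 0, 0.002, 0, 0, 1, 0.001, -0.012, 0, 0, 1, 0.001, -0.03, 0, 0, 1, 0.017, -0.028, 0, 0, 1, 0.033, -0.027, 0, 0, 1, 0.033, -0.027, 0, 0, 1, 0.033, -0.02, 0, 0]'

```text
clock: 8.13
position: [680.1, 46.9, 171.1]
ee_rot: [0.741, -0.671, -0.0, 0.001]
contact_force: [0.4, 0.6, -3.9]
gripper_width: 20.4
```

```bash
python3 look.py 7 side
```

```text
8.1333 [680.129  46.863 171.081] st [58.731 12.19 ] [ 0.376  0.566 -3.896]
```

View pics/side7c.png

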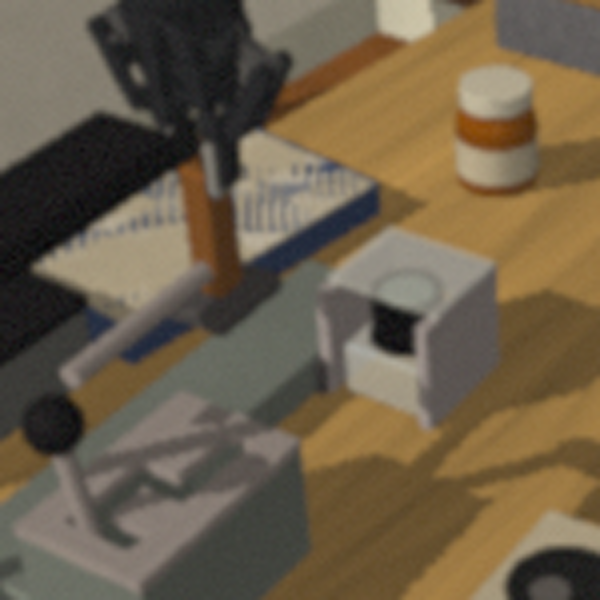

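Call:
apply_moves --plan '[1, -0.002, 0.017, 0, 0, 1, -0.0035, 0.033, 0, 0, 1, -0.0035, 0.033, 0, 0]'

```text
clock: 8.43
position: [675.8, 84.8, 171.7]
ee_rot: [0.743, -0.669, -0.0, -0.001]
contact_force: [0.2, -0.9, -5.3]
gripper_width: 20.5
```

```bash
python3 look.py 8 side scene; python3 - <<'E'
import cv2
a=cv2.imread("pics/scene8.png"); cv2.imwrite("pics/scene8c.png",cv2.resize(a[225:375,235:395],None,fx=4,fy=4,interpolation=2))
E
```

```text
8.4333 [675.818  84.826 171.746] st [58.318 50.395] [ 0.211 -0.86  -5.336]
```

View pics/side8c.png

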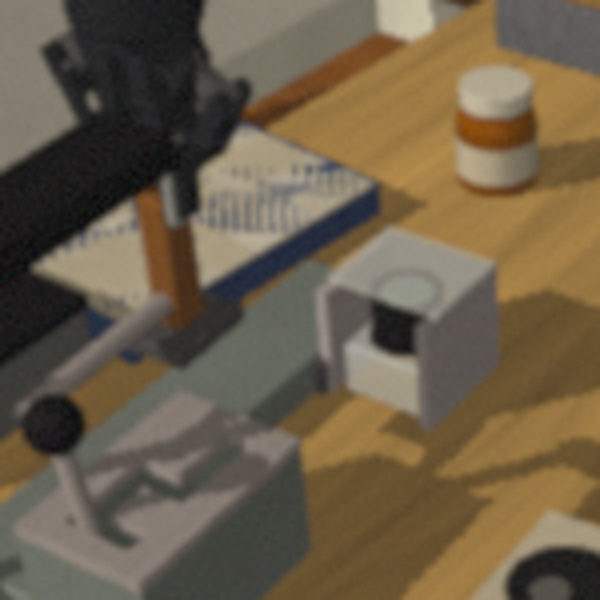

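View pics/scene8c.png

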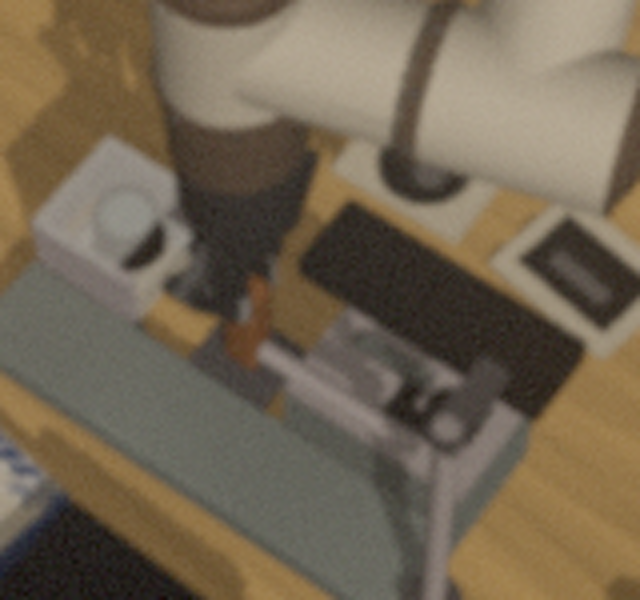

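Call:
apply_moves --plan '[1, -0.004, -0.003, 0, 0, 1, -0.012, -0.004, 0, 0, 1, -0.02, -0.005, 0, 0, 1, -0.028, -0.006, 0, 0, 1, -0.036, -0.007, 0, 0, 1, -0.044, -0.008, 0, 0, 1, -0.05, -0.0085, 0, 0, 1, -0.056, -0.009, 0, 0]'

```text
clock: 9.2
position: [619.6, 72.3, 171.9]
ee_rot: [0.742, -0.67, 0.0, -0.0]
contact_force: [-0.0, -1.0, -5.9]
gripper_width: 20.3
```

```bash
python3 look.py 9 side
```

```text
9.2 [619.633  72.319 171.943] st [ 1.149 43.69 ] [-0.027 -1.043 -5.912]
```

View pics/side9c.png

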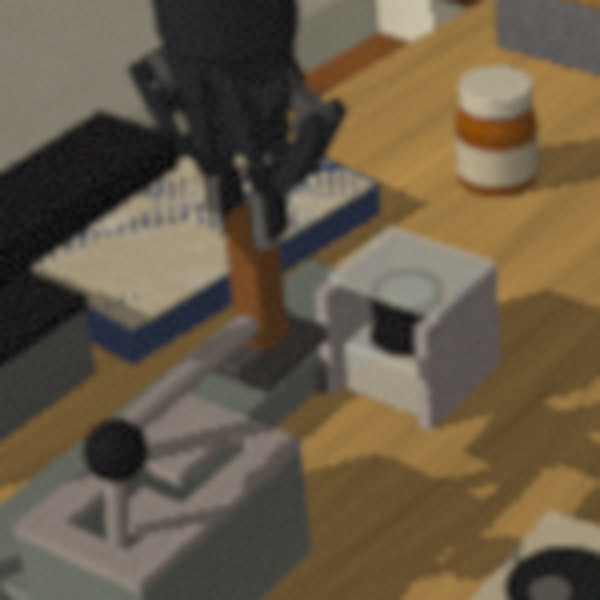

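```bash
python3 knob.py 9 117 450
```

```text
knob [590.1 208.6 147. ] [-14.4 182.3]
```

Call:
apply_moves --plan '[1, -0.006, -0.001, 0, 0, 1, -0.011, -0.001, 0, 0, 1, -0.014, -0.001, 0, 0, 1, -0.014, -0.001, 0, 0]'

```text
clock: 9.58
position: [606.1, 71.4, 171.8]
ee_rot: [0.742, -0.67, 0.0, 0.0]
contact_force: [2.0, -0.5, -5.9]
gripper_width: 20.2
```

```bash
python3 look.py 10 side
```

```text
9.5833 [606.087  71.442 171.75 ] st [-12.415  44.2  ] [ 2.024 -0.454 -5.906]
```

View pics/side10c.png

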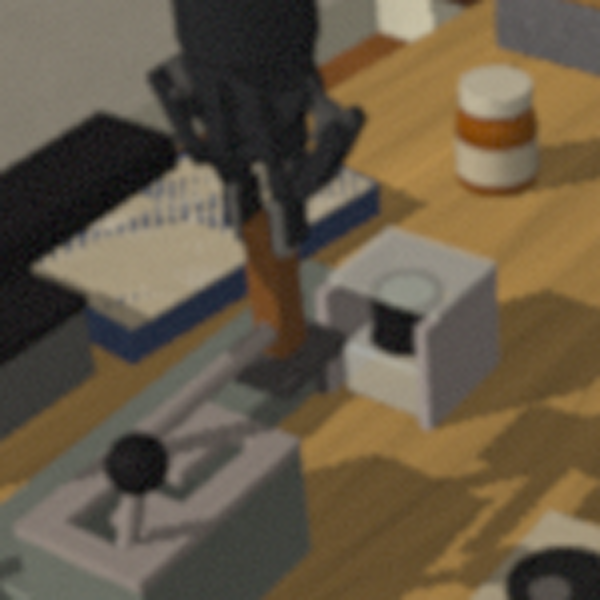

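```bash
python3 knob.py 10 136.5 463
```

```text
knob [574.  210.1 147. ] [-30.1 185.4]
```

```bash
python3 - <<'E'
from h import *
np.set_printoptions(suppress=True,precision=1)
for p in [pt("side",314,205,40,load("side0")),pt("scene",180,264,40,load("scene0"))]: print("jar",p,W2S(p))
print("books",[W2S(pt("side",*c,0,load("side0"))) for c in [(318,178),(390,205)]])
print("knobs")
print(S2W(-6,44),S2W(1,-290),S2W(1,-200))
w=load("wrist2")
E
```

```text
jar [ 735.4 -306.8   40. ] [  77.6 -345.3]
jar [ 745.9 -309.9   40. ] [  87.7 -349.4]
books [array([ 200.6, -572.7]), array([ -99.4, -525.6])]
knobs
[612.5  71.9] [ 653.6 -259.6] [ 644.4 -170.1]
```

Call:
apply_moves --plan '[1, 0.008, 0, 0, 0, 1, 0.008, -0.01, 0, 0, 1, 0.012, -0.05, 0, 0, 1, 0.016, -0.09, 0, 0, 1, 0.021, -0.13, 0, 0, 1, 0.026, -0.17, 0, 0, 1, 0.031, -0.21, 0, 0, 1, 0.036, -0.25, 0, 0]'

```text
clock: 10.3
position: [642.9, -180.8, 171.6]
ee_rot: [0.742, -0.67, 0.0, -0.0]
contact_force: [1.7, -0.6, -5.1]
gripper_width: 20.6
```

Call:
apply_moves --plan '[1, 0.004, -0.04, 0, 0, 1, 0.009, -0.08, 0, 0, 1, 0.009, -0.08, -0.03, 0, 1, 0.009, -0.08, -0.06, 0, 1, 0.009, -0.08, -0.09, 0, 1, 0.009, -0.08, -0.112, 0, 1, 0.009, -0.08, -0.112, 0]'

```text
clock: 10.88
position: [651.4, -260.7, 58.3]
ee_rot: [0.742, -0.67, -0.0, 0.001]
contact_force: [0.3, 0.6, -3.6]
gripper_width: 20.3
```

```bash
python3 look.py 11 side scene wrist; python3 - <<'E'
import cv2
a=cv2.imread("pics/scene11.png"); cv2.imwrite("pics/scene11c.png",cv2.resize(a[180:310,170:320],None,fx=5,fy=4.6,interpolation=2)[:600])
a=cv2.imread("pics/side11.png"); cv2.imwrite("pics/side11d.png",cv2.resize(a[130:280,210:360],None,fx=4,fy=4,interpolation=2))
E
```

```text
10.8833 [ 651.433 -260.698   58.276] st [  -1.217 -290.833] [ 0.265  0.587 -3.616]
```

View pics/scene11c.png

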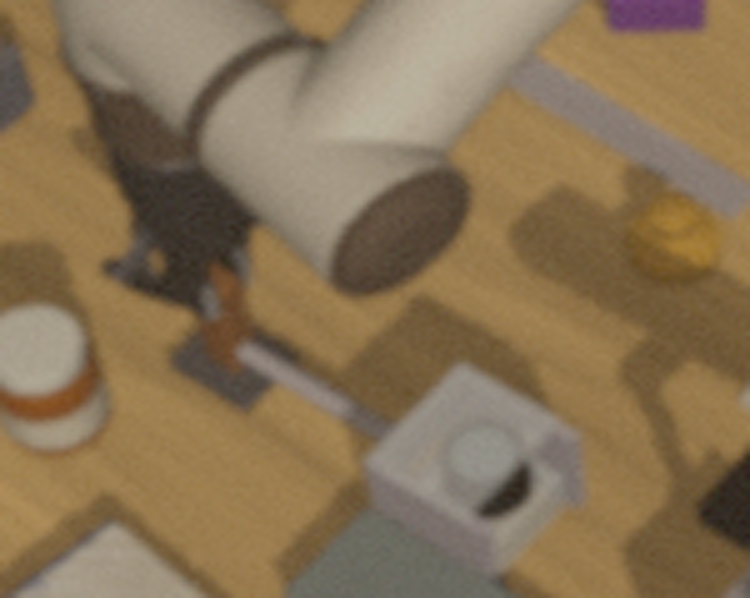

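View pics/side11d.png

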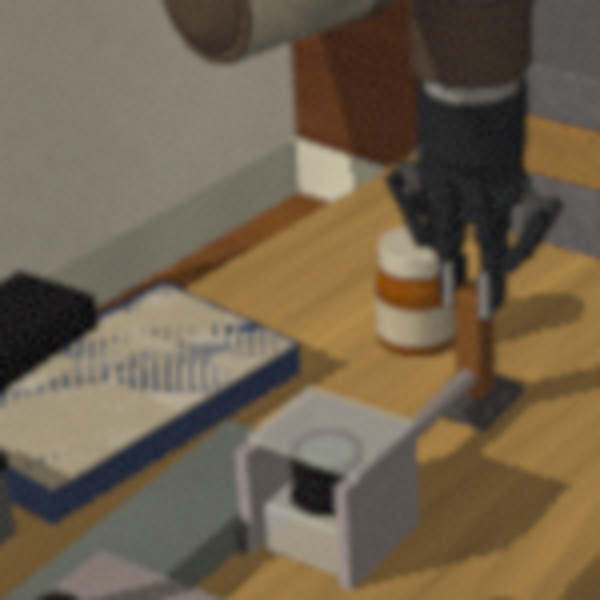

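View pics/wrist11.png

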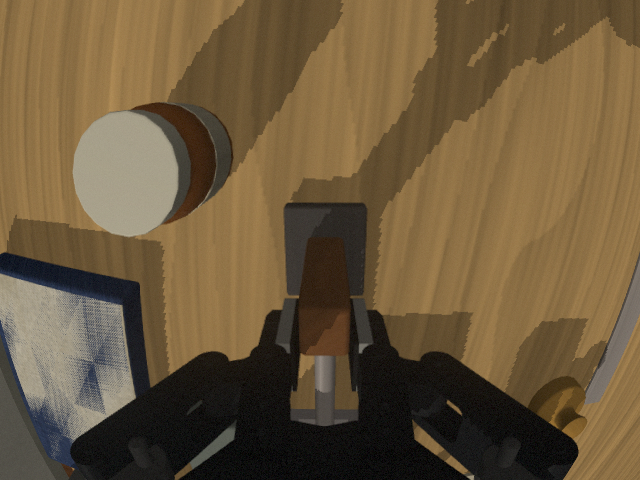

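Call:
apply_moves --plan '[1, -0.001, 0.015, 0, 0, 1, -0.002, 0.025, 0, 0, 1, -0.003, 0.033, 0, 0, 1, -0.004, 0.041, 0, 0, 1, -0.005, 0.049, 0, 0, 1, -0.005, 0.056, 0, 0, 1, -0.006, 0.062, 0, 0, 1, -0.007, 0.068, 0, 0]'

```text
clock: 11.7
position: [644.8, -189.5, 60.2]
ee_rot: [0.742, -0.67, 0.0, -0.0]
contact_force: [1.0, -1.2, -4.6]
gripper_width: 20.4
```

Call:
apply_moves --plan '[1, 0, 0.006, 0, 0, 1, -0.001, 0.012, 0, 0, 1, -0.002, 0.018, 0, 0, 1, -0.002, 0.023, 0, 0, 1, -0.003, 0.028, 0, 0, 1, -0.003, 0.033, 0, 0, 1, -0.004, 0.038, 0, 0, 1, -0.004, 0.042, 0, 0]'

```text
clock: 12.37
position: [640.0, -147.9, 59.5]
ee_rot: [0.742, -0.67, -0.0, 0.0]
contact_force: [0.4, -1.2, -4.5]
gripper_width: 20.4
```

```bash
python3 look.py 12 side; python3 - <<'E'
import cv2
a=cv2.imread("pics/side12.png"); cv2.imwrite("pics/side12d.png",cv2.resize(a[130:280,210:360],None,fx=4,fy=4,interpolation=2))
E
```

```text
12.3667 [ 639.994 -147.893   59.537] st [  -1.079 -177.45 ] [ 0.444 -1.15  -4.503]
```

View pics/side12d.png

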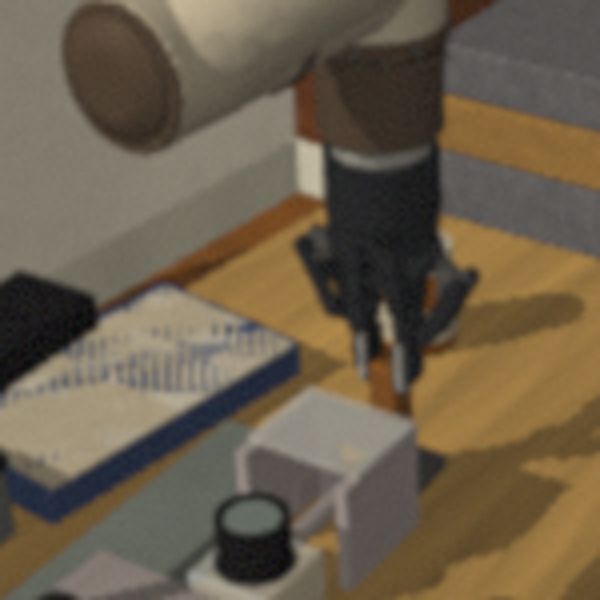

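```bash
python3 - <<'E'
from h import *
np.set_printoptions(suppress=True,precision=1)
d=load("side12")
p=pt("side",210+253.5/4,130+521/4,76,d);print(p,W2S(p))
E
```

```text
[615.8  14.9  76. ] [ -8.5 -13. ]
```

Call:
apply_moves --plan '[1, 0.002, -0.02, 0, 0, 1, 0.005, -0.055, 0, 0, 1, 0.009, -0.09, 0, 0, 1, 0.012, -0.115, 0, 0, 1, 0.005, -0.118, -0.001, 0, 1, -0.003, -0.118, -0.002, 0, 1, -0.003, -0.118, -0.003, 0, 1, -0.003, -0.118, -0.003, 0]'

```text
clock: 13.08
position: [637.0, -266.0, 57.5]
ee_rot: [0.742, -0.67, 0.0, 0.0]
contact_force: [-1.9, -1.0, 1.5]
gripper_width: 20.6
```

Call:
apply_moves --plan '[0.2, 0, 0, 0, 0, -0.3, 0, 0, 0, 0, -1, 0, 0, 0, 0, -1, 0, 0, 0, 0, -1, 0, 0, 0, 0]'

```text
clock: 13.5
position: [637.9, -266.0, 57.1]
ee_rot: [0.742, -0.67, 0.0, -0.0]
contact_force: [-0.7, -0.8, -0.4]
gripper_width: 79.4
```

```bash
python3 look.py 13 side wrist; python3 - <<'E'
import cv2
a=cv2.imread("pics/side13.png"); cv2.imwrite("pics/side13d.png",cv2.resize(a[130:280,210:360],None,fx=4,fy=4,interpolation=2))
E
```

```text
13.5 [ 637.946 -265.999   57.07 ] st [ -15.175 -294.73 ] [-0.726 -0.808 -0.361]
```

View pics/side13d.png

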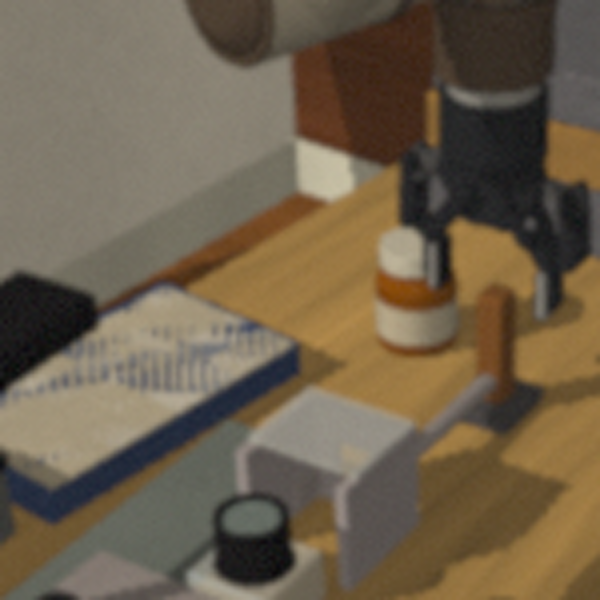

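View pics/wrist13.png

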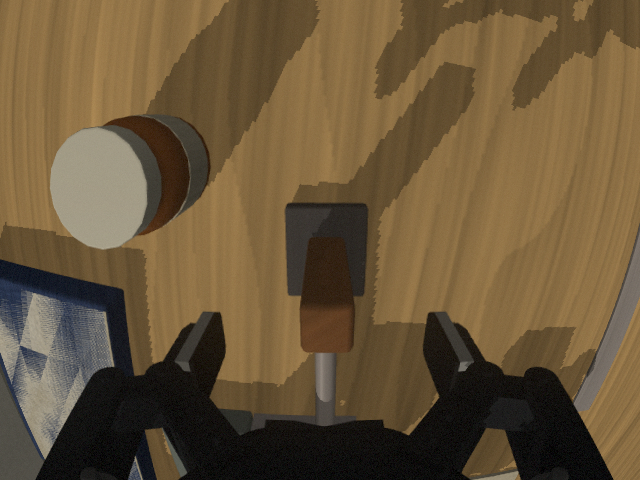

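Call:
apply_moves --plan '[-1, 0, 0, 0.04, 0, -1, 0, 0, 0.08, 0, -1, 0, 0, 0.12, 0, -1, -0.002, 0.035, 0.14, 0, -1, -0.004, 0.07, 0.16, 0, -1, -0.006, 0.105, 0.173, 0, -1, -0.008, 0.145, 0.173, 0, -1, -0.01, 0.185, 0.173, 0]'

```text
clock: 14.27
position: [627.7, -80.1, 231.4]
ee_rot: [0.742, -0.671, 0.001, -0.001]
contact_force: [2.0, 0.6, 0.0]
gripper_width: 85.4
```

Call:
apply_moves --plan '[-1, -0.003, 0.04, 0, 0, -1, -0.005, 0.08, 0, 0, -1, -0.006, 0.096, 0, 0, -1, -0.006, 0.096, 0, 0]'

```text
clock: 14.6
position: [621.3, 18.3, 229.9]
ee_rot: [0.744, -0.669, -0.0, -0.0]
contact_force: [-0.5, 0.5, 0.6]
gripper_width: 85.6
```

```bash
python3 look.py 14 wrist side; python3 - <<'E'
from bench import arm
from h import *
st=arm.read_state()
d=load("wrist14")
for p in [(0,-14),(-8,-13)]: print(proj("wrist",np.r_[S2W(*p),76],d,st))
print(st["ee_rot"])
E
```

```text
14.6 [621.259  18.343 229.902] st [ -2.743 -10.17 ] [-0.543  0.464  0.559]
[320.30701732 212.89862706]
[329.24729658 213.9950679 ]
[ 7.42512916e-01 -6.69831743e-01  5.60600625e-05  4.35693169e-05]
```

View pics/wrist14.png

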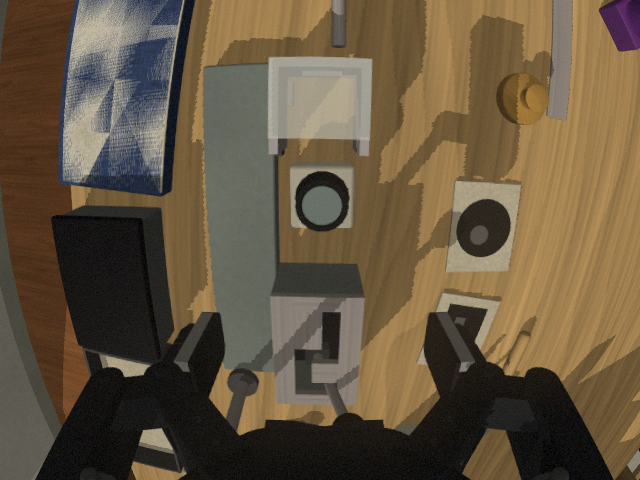

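View pics/side14.png

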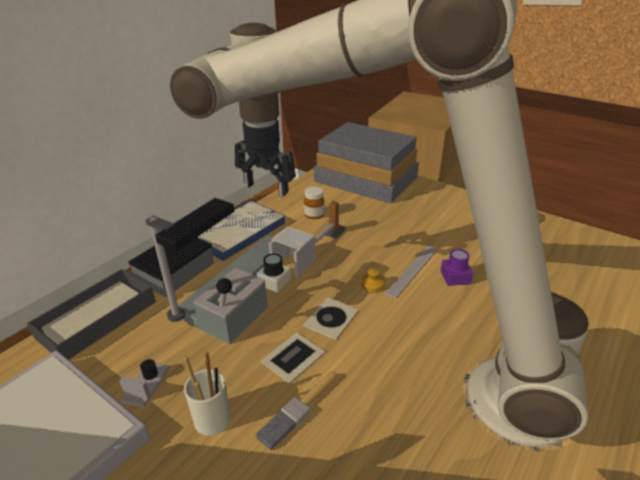

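```bash
python3 - <<'E'
from bench import arm
from h import *
np.set_printoptions(suppress=True,precision=1)
st=arm.read_state();print(st["position"])
st["position"]=np.array([621.259,18.343,229.902])
d=load("wrist14")
for c,z in [((323,206),76),((322,197.5),40),((291,167),40),((355,166),40),((355,228),40),((292,228),40),((483.5,228),4),((455,181),4),((521,185),4),((510,271),4),((447,271),4)]:
    p=pt("wrist",*c,z,d,st);print(c,p,W2S(p))
b=load("side14")
for u,v in[(331.5,317)]: print("pic side",pt("side",u,v,4,b))
s=load("scene2")
a=cv2.cvtColor(s["color"],cv2.COLOR_RGB2GRAY)
# dark picture centroid in scene
m=(a<60).astype(np.uint8);m[:, :]*=1
n,l,sts,ce=cv2.connectedComponentsWithStats(m)
for i in range(1,n):
    if 80<sts[i,4]<3000: print(sts[i],ce[i],pt("scene",*ce[i],4,s))
E
```

```text
[621.4  15.2 229.8]
(323, 206) [622.5  11.4  76. ] [ -2.2 -17.2]
(322, 197.5) [623.5  11.5  40. ] [ -1.2 -17.2]
(291, 167) [656.5 -15.7  40. ] [ 28.8 -47.6]
(355, 166) [595.  -23.1  40. ] [-33.1 -48.7]
(355, 228) [587.2  39.2  40. ] [-34.5  14. ]
(292, 228) [650.4  45.8  40. ] [29.  14.1]
(483.5, 228) [429.9  32.6   4. ] [-191.6   23.6]
(455, 181) [477.5 -17.2   4. ] [-149.4  -30.8]
(521, 185) [391.1 -25.5   4. ] [-236.2  -30.3]
(510, 271) [377.1  83.7   4. ] [-238.9   79.8]
(447, 271) [464.7  90.8   4. ] [-151.1   77.9]
pic side [426.6  32.3   4. ]
[ 240    0   33   68 1116] [255.8  23.6] [-226.7 -947.7    4. ]
[598   0  42  18 405] [625.    5.7] [-1294.4   114.3     4. ]
[554   9  19  32 236] [563.4  24.5] [-1020.1   -17.5     4. ]
[272  32  22  17 119] [280.8  39.3] [-219.9 -806.3    4. ]
[411 112  33  27 493] [430.8 123.7] [-223.7 -101.6    4. ]
[518 131  32  28 209] [531.8 141.6] [-377.6  206.9    4. ]
[548 137  68  50 676] [575.2 157.7] [-407.5  353.4    4. ]
[251 209  34  42 696] [267.2 227.5] [ 470.5 -227.9    4. ]
[331 257  21  18 229] [340.5 265. ] [428.3  29.4   4. ]
[ 310  276   70   53 1473] [344.4 301.2] [514.8 115.1   4. ]
[522 278  66  89 455] [554.  320.8] [182.1 596.2   4. ]
[367 281  29  25 266] [381.4 292.5] [423.7 177.4   4. ]
[542 280  61  91 585] [568.  326.5] [172.5 634.    4. ]
[ 84 284  49  61 297] [111.5 321.5] [ 986.8 -335.2    4. ]
[395 381  11  14 118] [399.9 387.9] [619.  387.2   4. ]
[278 403 105  77 861] [325.2 441.1] [851.  328.7   4. ]
```

Call:
apply_moves --plan '[-1, 0.001, -0.003, -0.04, 0, -1, 0.001, -0.003, -0.08, 0, -1, 0.001, -0.003, -0.12, 0, -1, 0.001, -0.003, -0.155, 0, -1, 0.001, -0.003, -0.178, 0, -1, 0.001, -0.003, -0.185, 0, -1, 0.001, -0.003, -0.185, 0, 0, 0.001, -0.003, -0.185, 0]'

```text
clock: 15.37
position: [623.7, 10.7, 45.8]
ee_rot: [0.742, -0.671, 0.001, -0.001]
contact_force: [0.9, 0.5, -0.0]
gripper_width: 75.4
```

Call:
apply_moves --plan '[0.3, 0, 0, 0, 0, 1, 0, 0, 0, 0, 1, 0, 0, 0, 0, 1, 0, 0, 0, 0]'

```text
clock: 15.7
position: [623.4, 11.1, 49.4]
ee_rot: [0.743, -0.67, 0.001, -0.0]
contact_force: [-7.8, -0.7, 21.3]
gripper_width: 25.8
```

```bash
python3 look.py 15 wrist side; python3 - <<'E'
import cv2
a=cv2.imread("pics/side15.png"); cv2.imwrite("pics/side15d.png",cv2.resize(a[170:320,210:360],None,fx=4,fy=4,interpolation=2))
E
```

```text
15.7 [623.438  11.066  49.357] st [ -1.319 -17.631] [-7.835 -0.697 21.3  ]
```

View pics/wrist15.png

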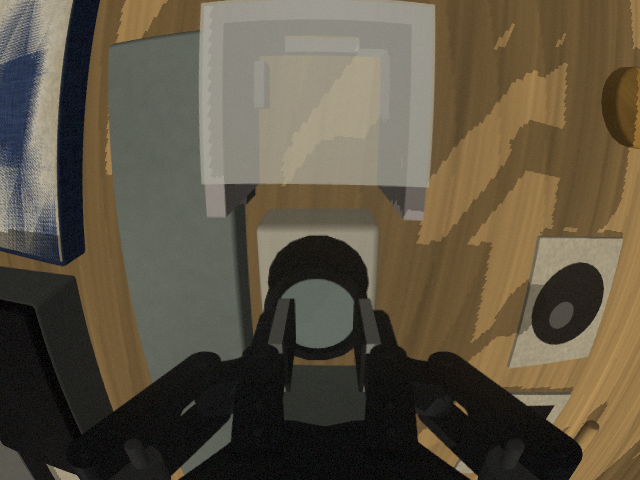

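View pics/side15d.png

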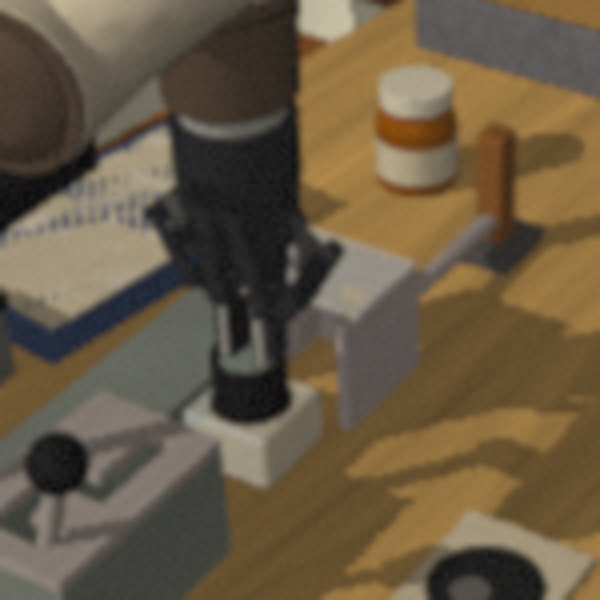

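```bash
python3 - <<'E'
from bench import arm
from h import *
np.set_printoptions(suppress=True,precision=1)
st=arm.read_state();print(st["position"],st["gripper_width"],st["contact_force"])
d=load("wrist15")
for z in (76,60,49): print(z,proj("wrist",np.r_[S2W(-1.3,-17.6),z],d,st))
for c,z in [((317,313),76),((317,213),40),((258,220),40),((378,217),40)]:
    p=pt("wrist",*c,z,d,st);print(c,p,W2S(p))
b=load("side15")
for p in [(-1.3,-17.6,76),(-1.3,-17.6,0)]: print((proj("side",np.r_[S2W(*p[:2]),p[2]],b)-[210,170])*4)
a=d["color"]; cv2.imwrite("pics/w15c.png",cv2.resize(a[200:440,200:440,::-1],None,fx=2.4,fy=2.4,interpolation=2))
E
```

```text
[620.4  10.5  50.3] 9.594748742594698 [-21.2   1.3  32.9]
76 [317.  316.5]
60 [317.3 299.8]
49 [317.6 289.8]
(317, 313) [623.6   9.3  76. ] [ -1.3 -19.4]
(317, 213) [627.5 -26.4  40. ] [ -1.1 -55.3]
(258, 220) [656.8 -19.9  40. ] [ 28.7 -51.8]
(378, 217) [596.9 -27.6  40. ] [-31.6 -53.4]
[248.3 353.7]
[256.2 448.4]
```

View pics/w15c.png

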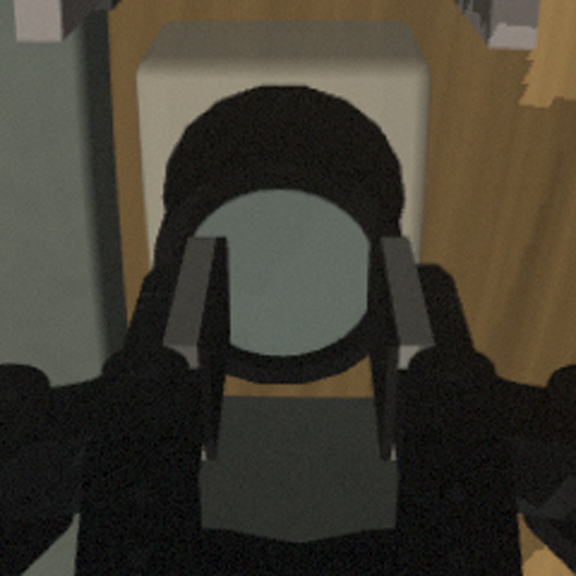

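Call:
apply_moves --plan '[1, 0, 0, 0.01, 0, 1, 0, 0, 0.03, 0, -1, 0, 0, 0.04, 0, -1, 0, 0, 0.04, 0, -1, 0, 0, 0.04, 0, -1, 0, 0, 0.04, 0, -1, 0, 0, 0.04, 0]'

```text
clock: 16.38
position: [621.7, 11.4, 83.5]
ee_rot: [0.742, -0.67, -0.001, 0.001]
contact_force: [0.1, 0.4, -0.1]
gripper_width: 60.5
```

```bash
python3 look.py 16 wrist side; python3 - <<'E'
import cv2
from h import *
np.set_printoptions(suppress=True,precision=1)
a=cv2.imread("pics/side16.png"); cv2.imwrite("pics/side16d.png",cv2.resize(a[130:280,210:360],None,fx=4,fy=4,interpolation=2))
b=load("side13")
for z in(57,70,80,90,100):
  print(z,[(proj("side",np.r_[S2W(x,-295),z],b)-[210,130])*4 for x in(-65,34)])
E
```

```text
16.3833 [621.727  11.442  83.506] st [ -2.983 -17.082] [ 0.119  0.416 -0.142]
57 [array([549.2, 360.6]), array([430.5, 325. ])]
70 [array([549.6, 345.1]), array([430.2, 309.7])]
80 [array([549.9, 333.1]), array([430. , 297.9])]
90 [array([550.2, 320.9]), array([429.9, 286. ])]
100 [array([550.5, 308.7]), array([429.7, 273.9])]
```

View pics/side16d.png

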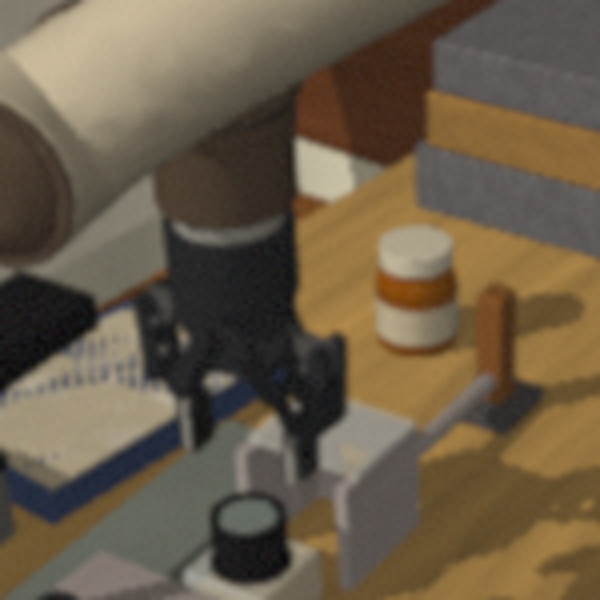

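View pics/wrist16.png

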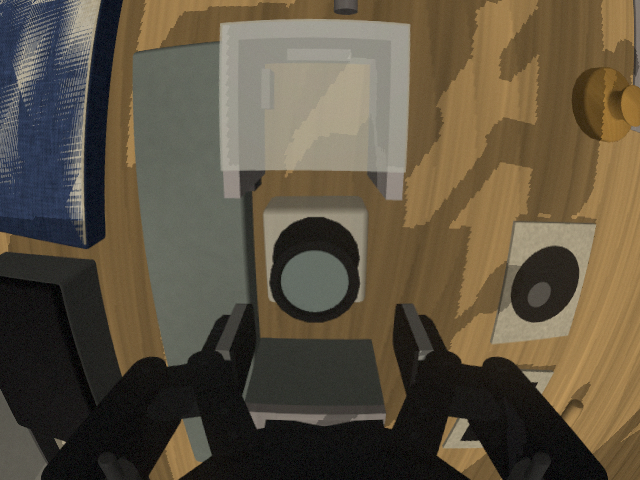

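```bash
python3 - <<'E'
from bench import arm
from h import *
np.set_printoptions(suppress=True,precision=1)
st=arm.read_state();print(st["position"],st["gripper_width"])
d=load("wrist16")
for c,z in [((315,277),76),((264,211),40),((367,209),40)]:
    p=pt("wrist",*c,z,d,st);print(c,p,W2S(p))
b=load("side16")
p=pt("side",210+249/4,130+518/4,76,b);print(p,W2S(p))
E
```

```text
[621.9  11.4  83.6] 74.59692585856766
(315, 277) [626.8   7.8  76. ] [  1.7 -21.2]
(264, 211) [660.  -15.2  40. ] [ 32.4 -47.5]
(367, 209) [599.6 -22.5  40. ] [-28.5 -48.6]
[620.1  14.2  76. ] [ -4.3 -14.2]
```

Call:
apply_moves --plan '[-1, 0.001, 0, 0, 0, -1, 0.001, 0, -0.02, 0, -1, 0.001, 0, -0.04, 0, -1, 0.001, 0, -0.056, 0, -1, 0.001, 0, -0.064, 0, -1, 0.001, 0, -0.064, 0, 0, 0.001, 0, -0.064, 0, 0, 0.001, 0, -0.064, 0]'

```text
clock: 17.15
position: [624.4, 11.7, 21.7]
ee_rot: [0.742, -0.67, 0.001, -0.001]
contact_force: [0.0, -0.4, 1.2]
gripper_width: 63.8
```

```bash
python3 look.py 17 wrist side; python3 - <<'E'
import cv2
a=cv2.imread("pics/side17.png"); cv2.imwrite("pics/side17d.png",cv2.resize(a[170:320,210:360],None,fx=4,fy=4,interpolation=2))
E
```

```text
17.15 [624.438  11.676  21.722] st [ -0.262 -17.127] [ 0.011 -0.428  1.221]
```

View pics/side17d.png

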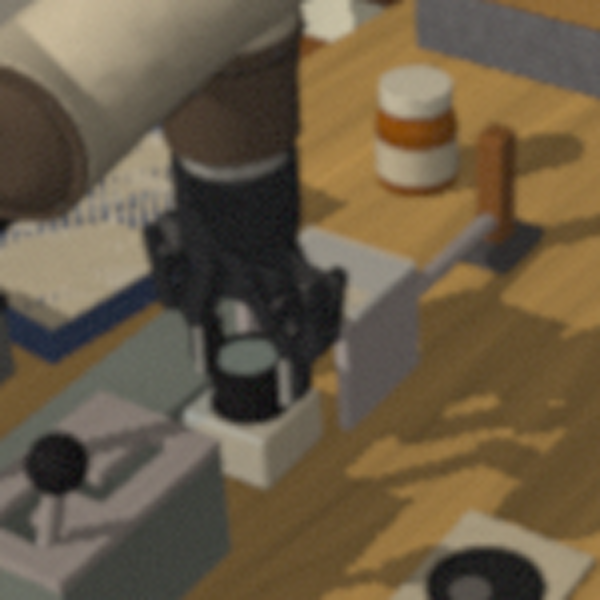

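View pics/wrist17.png

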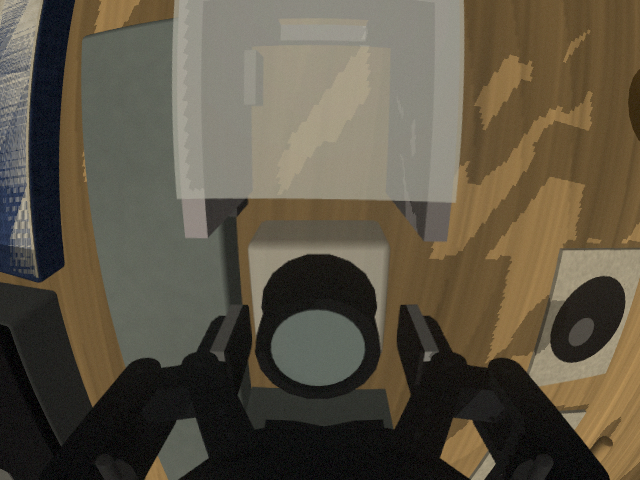

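Call:
apply_moves --plan '[0.4, 0, 0, 0, 0, 1, 0, 0, 0, 0, 1, 0, 0, 0, 0, 1, 0, 0, 0, 0, 1, 0, 0, 0, 0]'

```text
clock: 17.67
position: [625.0, 11.8, 22.5]
ee_rot: [0.742, -0.67, 0.001, -0.001]
contact_force: [-0.4, 0.9, 6.7]
gripper_width: 46.2
```

```bash
python3 look.py 18 wrist side; python3 - <<'E'
import cv2
a=cv2.imread("pics/side18.png"); cv2.imwrite("pics/side18d.png",cv2.resize(a[170:320,210:360],None,fx=4,fy=4,interpolation=2))
from bench import arm
print(arm.read_state()["gripper_width"])
E
```

```text
17.6667 [624.981  11.83   22.539] st [  0.294 -17.029] [-0.419  0.938  6.681]
46.396382193004456
```

View pics/side18d.png

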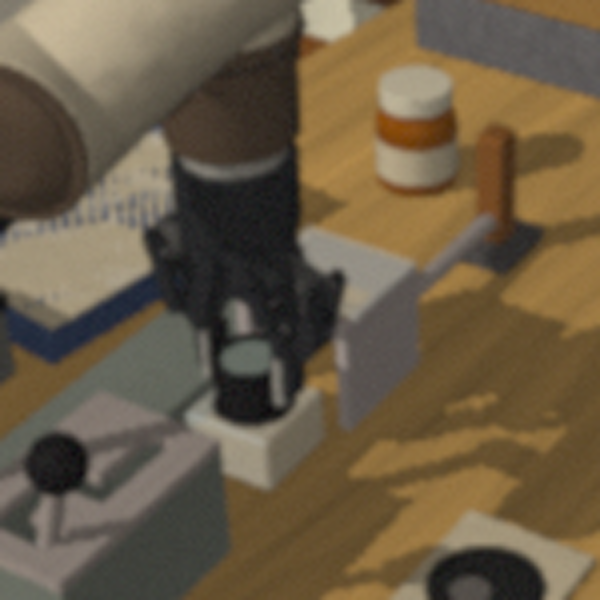

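View pics/wrist18.png

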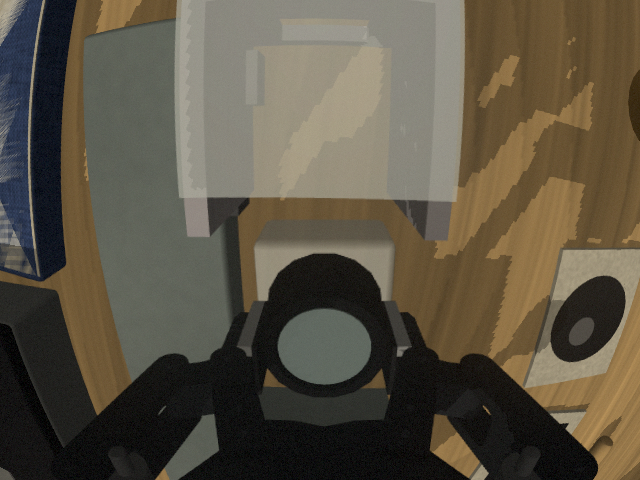

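Call:
apply_moves --plan '[1, 0, 0, 0.015, 0, 1, 0, 0, 0.035, 0, 1, 0, 0, 0.06, 0, 1, -0.015, 0.002, 0.08, 0, 1, -0.04, 0.005, 0.08, 0, 1, -0.07, 0.008, 0.08, 0, 1, -0.1, 0.011, 0.08, 0, 1, -0.13, 0.014, 0.08, 0]'

```text
clock: 18.43
position: [491.2, 25.3, 100.1]
ee_rot: [0.742, -0.671, -0.001, 0.001]
contact_force: [-0.8, 0.4, -1.0]
gripper_width: 46.3
```

Call:
apply_moves --plan '[1, -0.025, 0.003, 0, 0, 1, -0.048, 0.005, 0, 0, 1, -0.064, 0.006, 0, 0, 1, -0.068, 0.007, 0, 0, 1, -0.068, 0.007, 0, 0, 1, -0.068, 0.007, 0, 0]'

```text
clock: 18.93
position: [426.2, 32.8, 101.0]
ee_rot: [0.742, -0.67, 0.0, -0.0]
contact_force: [0.7, 0.6, -1.6]
gripper_width: 46.2
```

```bash
python3 look.py 19 wrist side; python3 - <<'E'
import cv2
from h import *
from bench import arm
st=arm.read_state();print(st["gripper_width"])
a=cv2.imread("pics/side19.png"); cv2.imwrite("pics/side19d.png",cv2.resize(a[200:350,260:410],None,fx=4,fy=4,interpolation=2))
E
```

```text
18.9333 [426.169  32.765 100.953] st [-195.342   24.095] [ 0.713  0.613 -1.649]
46.17524010145363
```

View pics/side19d.png

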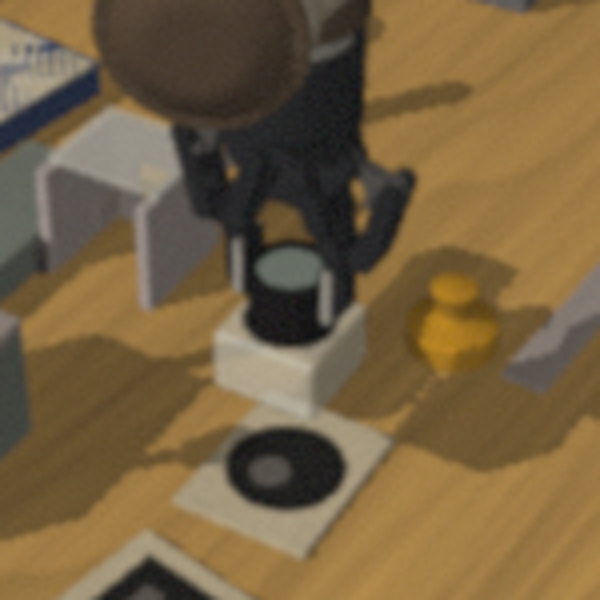

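View pics/wrist19.png

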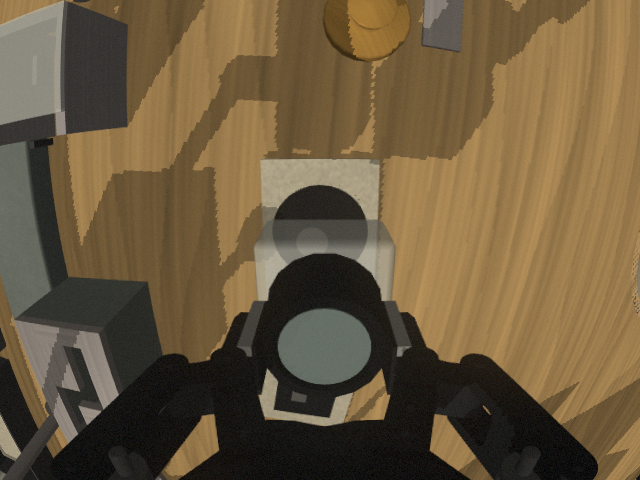

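```bash
python3 - <<'E'
from h import *
from bench import arm
np.set_printoptions(suppress=True,precision=1)
st=arm.read_state();print(st["position"])
d=load("wrist19")
a,b=[pt("wrist",*c,4,d,st) for c in((261.5,160),(381,160))];print(a,b)
u=(a-b)/np.linalg.norm(a-b);n=np.array([-u[1],u[0],0]);print((a+b)/2+n*55, np.linalg.norm(a-b))
# loupe base far top edge z=118
a,b=[pt("wrist",*c,118-1,d,st) for c in((254,240),(395,240))];print(a,b,np.linalg.norm(a-b),(a+b)/2+n*32)
p=pt("wrist",324,345,154,d,st);print(p)
s=load("side19");print("side pic",pt("side",260+287/4,200+467/4,4,s), "eyepiece",pt("side",260+291/4,200+270/4,154,s))
E
```

```text
[426.6  32.7 100.8]
[476.6 -17.3   4. ] [391.2 -26.    4. ]
[428.4  33.1   4. ] 85.77157240442867
[460.1   3.7 117. ] [398.8  -2.5 117. ] 61.63079044148273 [426.2  32.4 117. ]
[426.8  29.3 154. ]
side pic [426.6  31.2   4. ] eyepiece [421.9  34.9 154. ]
```

Call:
apply_moves --plan '[1, 0.001, 0, -0.02, 0, 1, 0.001, 0, -0.04, 0, 1, 0.001, 0, -0.056, 0, 1, 0.001, 0, -0.064, 0, 1, 0.001, 0, -0.069, 0, 1, 0.001, 0, -0.072, 0, 1, 0.001, 0, -0.0735, 0, 1, 0.001, 0, -0.0735, 0]'

```text
clock: 19.7
position: [427.0, 32.7, 27.5]
ee_rot: [0.742, -0.67, 0.0, -0.0]
contact_force: [-0.3, -1.0, -0.8]
gripper_width: 46.5
```

Call:
apply_moves --plan '[1, 0, 0, -0.001, 0, 1, 0, 0, -0.002, 0, 1, 0, 0, -0.002, 0]'

```text
clock: 19.95
position: [427.2, 32.8, 26.5]
ee_rot: [0.742, -0.67, 0.0, -0.001]
contact_force: [-2.5, -0.2, 5.9]
gripper_width: 46.3
```

Call:
apply_moves --plan '[0.2, 0, 0, 0.001, 0, 0, 0, 0, 0.001, 0, -0.3, 0, 0, 0.001, 0, -1, 0, 0, 0.001, 0, -1, 0, 0, 0.001, 0, -1, 0, 0, 0.001, 0, -1, 0, 0, 0.001, 0]'

```text
clock: 20.53
position: [426.6, 32.6, 26.2]
ee_rot: [0.742, -0.67, 0.0, -0.0]
contact_force: [-0.5, 0.4, -0.8]
gripper_width: 85.8
```

Call:
apply_moves --plan '[-1, 0, 0, 0.02, 0, -1, 0, 0, 0.05, 0, -1, 0, 0, 0.09, 0, -1, 0, 0, 0.13, 0, -1, 0, 0, 0.17, 0, -1, 0, 0, 0.17, 0, -1, 0, 0, 0.17, 0]'

```text
clock: 21.12
position: [427.8, 33.2, 198.6]
ee_rot: [0.742, -0.67, 0.001, -0.003]
contact_force: [1.2, -0.1, -1.1]
gripper_width: 85.2
```

```bash
python3 look.py 20 wrist side scene; python3 - <<'E'
import cv2
a=cv2.imread("pics/side20.png"); cv2.imwrite("pics/side20d.png",cv2.resize(a[190:350,190:400],None,fx=3.7,fy=3.7,interpolation=2))
E
```

```text
21.1167 [427.759  33.158 198.564] st [-193.72    24.323] [ 1.245 -0.113 -1.14 ]
```

View pics/side20d.png

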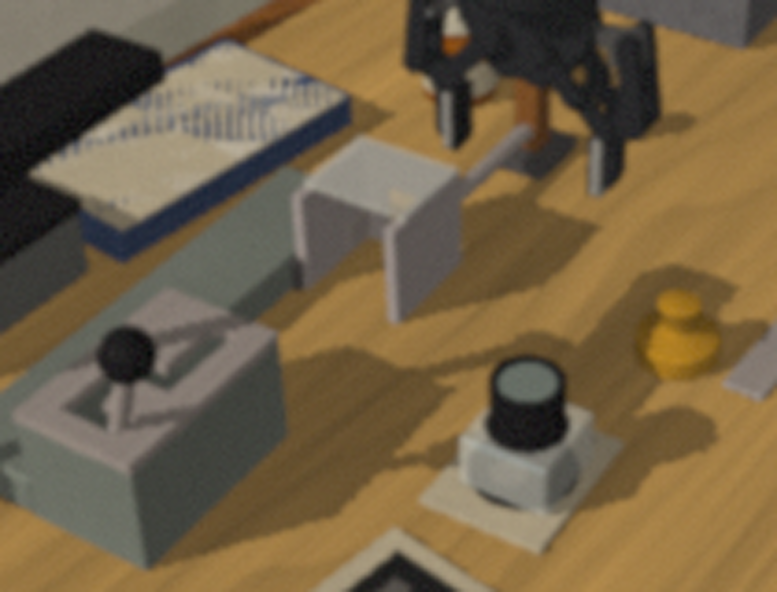

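View pics/wrist20.png

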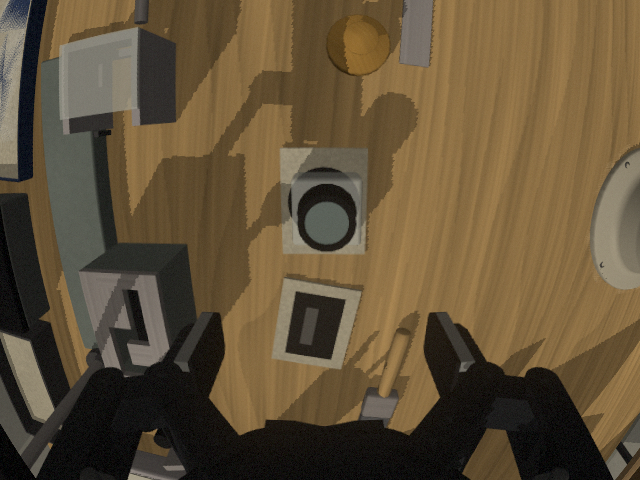

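View pics/scene20.png

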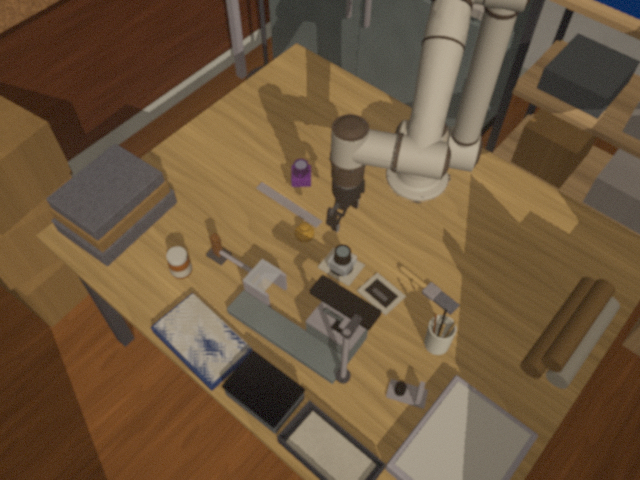

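```bash
python3 - <<'E'
from h import *
from bench import arm
np.set_printoptions(suppress=True,precision=1)
st=arm.read_state();print(st["position"],st["joint_vel"])
st["position"]=np.array([427.76,33.16,198.56])
d=load("wrist20")
c=[pt("wrist",*q,4,d,st) for q in[(281,148),(368,149),(366,254),(282,254)]];print("board",np.mean(c,0))
print("eyepiece",pt("wrist",327,222,80,d,st))
s=load("side20");sp=lambda u,v,z:pt("side",190+u/3.7,190+v/3.7,z,s)
print("side board",np.mean([sp(622,440,4),sp(541,551,4),sp(420,496,4)],0),"corner mid",(sp(622,440,4)+sp(420,496,4))/2,"eyep",sp(529,383,80))
k=sp(126,355,147);print("knob",W2S(k))
t=pt("wrist",141,20,30,d,st);print("tip",W2S(t))
E
python3 - <<'E'
import sys;sys.path.insert(0,'.')
from h import *
import os
s=load("scene20")
print(W2S(pt("scene",242,266,30,s)))
E
```

```text
[425.4  32.2 194.8] [ 0.  0. -0.  0.  0. -0.]
board [426.5  32.3   4. ]
eyepiece [424.9  30.6  80. ]
side board [411.3  48.1   4. ] corner mid [428.2  30.8   4. ] eyep [421.5  34.   80. ]
knob [-30.4 186. ]
tip [ -19.  -169.3]
[ -13.51818164 -203.25055173]
```

```bash
python3 -c "
from bench import arm
print(arm.job_done())"
```

```text
the job is handed in; nothing more can be done
None
```

The job is handed in at about 21 s of the 67 s allowed. My last pictures showed everything in its end state. The hand-in itself reports no verdict.

**What I did**
- **Gate:** the moves cannot tilt the hand, so I did not grip the knob from the robot's side. I picked up the pusher and used its rod to push the knob along all four lanes, with the hand clear of the lamp.
- **Dock:** with the same grip I pushed the loupe out through the hole. I then drew the rod back and left the pusher standing behind the dock.
- **Loupe:** the first grasp failed because the fingertips end about 25 mm short of the given TCP. They closed on top of the eyepiece and pressed on it with about 33 N; the loupe stayed upright. I regripped lower and set it on the round picture.

**Last checks**

| Check | Result |
|---|---|
| Knob, station frame | about (-30, 186); the last slot is (-29, 185) |
| Loupe | upright on the round board; off centre by about 2 mm (wrist view) or 7 mm (side view) |
| Pusher | standing; rod tip at station y about -166 to -169 by two estimates, about 20 mm clear of the dock |
| Bystanders | none looked moved, by eye only |
| Robot | open gripper, clear of everything and at rest |

One reading disagreed: a rough rod-tip fix from the scene camera gave y -203. It is also clear of the dock.

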